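# Index the gear carrier and hold a spread snap ring at the groove of its bare axle

## Task

The gear carrier on the indexing table still lacks one snap ring: turn the table by its upright black knob until the one axle without a ring stands at the front of the fixture and the spring plunger has dropped in there. Then take the circlip pliers by both handles, squeeze them fully so that the ring on their tips is spread wide, lift it and lower it level over that axle until it surrounds the groove. Finish there, still holding the pliers squeezed, with the open ring level with the groove and touching neither axle nor washer (it is inspected before it is let go), and leave the other things on the bench where they are.

Things in the scene. Friction and masses are not known exactly. Their poses are not given: they have to be found in the camera images.
- index_fixture: Low grey base plate, 180 x 180 x 14 mm, fixed on the bench, with the turning table on it and a spring plunger on an ear at its +y side. Origin: underside, below the table's vertical axis, about which table, axles and knob turn. Its -x side is the front, towards the robot. The gear carrier on the table has three 30 mm axles with brass gears, 52 mm from the axis, 120 degrees apart.
- table (a joint): Turn of the table in rad, counter-clockwise from above positive. 0: the axle without a ring is exactly at the front (-x of the fixture) and the plunger's ball sits between two dowels on the rim; it starts between 0.8 and 1.9, so turn it clockwise. Other detents at +-2.09 are wrong. About 0.04 N m of friction; the last 0.13 rad goes over a dowel (about 8 N at the knob), then it clicks in.
- handle (a point): Axis of the upright black knob on the table, at gripping height, 96 mm above the bench. The knob is 20 mm thick, from 78 to 110 mm height, on a thin post, 72 mm from the table's axis; round, so it may turn in the grip. At joint 0 it stands front left. The axle without a ring is the one 60 degrees counter-clockwise of it, from above. Nothing else on the fixture is higher than 73 mm.
- axle (a point): Centre of the groove of the axle without a ring, on its vertical axis, 58 mm above the bench; turns with the table. Axle 30 mm thick with a bevelled top at 72.5 mm; groove 6 mm wide (55 to 61 mm height) and 26 mm thick at its floor; below it a 43 mm washer (top at 54 mm) on a 66 mm brass gear.
- pliers: Circlip pliers with two blue dipped handles, lying flat on the bench, 177 mm long, 120 g. Origin: underside at the pivot bolt; +x to the tips, z up (exact at rest; it turns 0.21 rad when squeezed). Handles 11 mm thick, 0 to 17 mm high, from x = -35 to -120 mm, splayed to the rear: 61 mm over both at x = -70 (a good place), 68 at -86; about 30 mm and parallel when fully squeezed.
- pliers_lever (a joint): Angle in rad by which the handles are squeezed: 0 at rest, about 0.42 to 0.45 at the built-in stop, where the tips are as far apart as they go. Squeezing opens the tips; a spring opens the handles again, and with the ring about 7 N at x = -70 mm holds them at the stop: grip with 20 to 40 N.
- ring: Springy steel snap ring, 3 mm thick, lying flat on the bench with its two lugs on the down-turned pins of the pliers' tips. Inner diameter 28 mm at rest, about 34 mm when fully spread. Origin: underside, at the centre of the opening when spread, 66 mm ahead of the pliers' origin; +x away from the pliers. Squeezing the pliers holds it on the pins; it can drop off if they open.
- lug_l (a point): Centre of the hole in the ring's lug on the pliers' left (+y) side, half way up the ring's thickness. The two lug holes are 19 mm apart at rest, about 38 mm when the pliers are squeezed to the stop.
- lug_r (a point): Centre of the hole in the ring's other lug, on the pliers' right (-y) side.
- parts_box: Bystander: small open blue box with screws, 58 x 58 x 30 mm; origin centre of its underside. To be left alone.
- long_nose: Bystander: long-nose pliers with blue handles and a pointed closed nose, lying flat, 155 x 46 x 11 mm; no ring on them. To be left alone.
Mind the look-alikes: they are no part of the job. What is shaped like the pliers but pink is not meant.

How it is judged:
By the outcome, as a careful person would: the job done as asked, in the order asked, and still so for the second after the job is handed in, while the arm keeps its last pose, push and grip.
It also fails if it takes over 54 s, if anything falls off the work surface, if the arm or the gripper's body presses on something with over 40 N, if the wrist force passes 120 N, or if a joint passes its speed limit or range.

## Robot

A 7-joint arm with a two-finger parallel gripper is mounted at the origin on a cart in front of the work surface, level with it; the furniture and walls round the work are solid. World frame = base frame: x ahead of the robot, y to its left, z up, the work surface at z = 0. Lengths are in m, angles in rad, forces in N, time in s.
With the tool pointing down it reaches from about 0.425 to 0.875 m from the base axis. Payload 4.7 kg.
Tool frame: the origin (TCP) lies midway between the tips of the shut fingers; the grasp point (between the pads) lies ctrl.grasp_offset behind it (ctrl.grasp_offset is the distance from the TCP to the grasp point, in m); z points along the fingers, y is the line along which they close (so a half turn about z gives the same grasp; the last joint's range is limited). The gripper opens to 87 mm and grips with 3 to 60 N. Pads are 19 mm wide; open, the fingers measure 117 mm over their backs; the gripper's body (75 mm by 190 mm) begins 51 mm behind the grasp point.
Start: joints at [-1.146, 0.321, -0.07, 1.45, 0.023, 1.371, -0.057], TCP at [0.26, 0.596, 0.201] pointing down, gripper open.
Joint ranges: [-2.86, 2.86], [-0.3, 2.09], [-1.38, 1.24], [0.06, 2.45], [-1.56, 4.7], [0.09, 2.05], [-2.69, 2.69]. Speed limits (rad/s): [2.57, 2.57, 3.14, 3.14, 3.14, 3.14, 3.14].

## Interface

Orientations are given as a rotation vector (axis times angle).
In Python, from bench import ctrl gives the robot as it stands. The module is installed in compiled form; this text tells all that it offers.
- The arm moves only by the tool jog_arm, never from a script. Its argument "moves" is one flat list of numbers, 7 for each row, row after row: the shift along the tool's x, y, z in units of 30 cm (1.0 is 30 cm), then the turn, a rotation vector about the tool's x, y, z in units of 60 degrees (1.0 is 60 degrees), then the gripper's target within -1 to 1 (fully open at 1, half-way at 0, shut at -1). In form: [x, y, z, wx, wy, wz, fingers, x, y, z, wx, wy, wz, fingers, ...]. A call has exactly 8 rows; each row is the pose to reach, as a shift and turn from the pose commanded when the call began, along the tool's axes at that moment; what a row does not reach only later rows make up. A row lasts 1/8 s, in which the tool goes at most 62.5 mm and 10.7 degrees, less where a joint would pass 70% of its speed; a pose out of reach is approached as far as the arm can. A call with a number of a shift or a turn outside -1 to 1 is refused whole. A call with a gripper value outside its range is refused whole. The fingers move at their own pace and stop on an object; "newtons" is the grip in N (left out, the last holds). Time passes only in rows, so rows that repeat a pose let the fingers close, or fill a call up. It gives the time, the measured TCP pose, the force, the opening and the grip force at its end, in the units of the state.
- ctrl.get_state(): the state, without advancing time (a new reading comes with each control period).
- ctrl.get_image(name): name is "side" or "top"; returns a dict with "pixels" (384x512x3 uint8, red, green, blue), "fx", "fy", "cx", "cy" (pixels), "xyz" and "rotation" of the camera in the world. Camera axes: x right, y up, looking along -z (the intrinsics and any distortion apply to the point x, -y, -z); pixel columns grow to the right and rows downward; lengths in m; the calibration is good to about 2 mm. A picture is of the moment at which its call begins. There is no depth.
- ctrl.close_job(): hands the job in; it is judged then, once.
The state is a dict: "time": time; "joint_positions": joint angles; "qd": joint speeds; "joint_torque": joint torques, N m; "position": TCP position; "tool_rot": TCP orientation; "ft_force": force on the tool from outside, world axes, zero at the start; "torque": the same for the moment, N m; "grip_width": opening from 0.0 (shut) to 1.0 (fully open); "grip_force": force on a finger pad.
Only numpy, scipy, OpenCV 4.12 (cv2) and the standard library are available. Lean on these libraries where they do the work, as an engineer would, in place of code of your own. Each camera call takes 0.05 s, during which the arm holds its last target. There are 200 camera calls.

## Working session

There is one attempt and no reset: what is moved stays moved. The work goes in short steps, Python scripts to look and compute and a tool call to move; the robot and the scene stay as the last step left them, time stands still between calls to the robot, and variables do not carry over. Pictures are saved under pics/ and viewed, at most 10 in all, crops included, and the job is handed in when it is done.

Besides the shell and the picture viewer there is one more tool, called as a command line: name --argument value ..., lists and objects as JSON in quotes. jog_arm: Moves the arm, as the interface text tells. Its arguments: {"type":"object","properties":{"moves":{"type":"array"},"newtons":{"type":"number"}},"required":["moves"]}

```bash
mkdir -p pics; python3 - <<'E'
from bench import ctrl
import cv2,numpy as np
s=ctrl.get_state();print(s, ctrl.grasp_offset)
for n in("top","side"):
    d=ctrl.get_image(n);cv2.imwrite(f"pics/{n}0.png",cv2.resize(d["pixels"][:,:,::-1],(800,600),interpolation=cv2.INTER_CUBIC))
    print(n,{k:(v.tolist() if hasattr(v,'tolist') else v) for k,v in d.items() if k!="pixels"})
    np.save(f"pics/{n}0.npy",d["pixels"])
E
```

```text
{'time': 0.0, 'joint_positions': array([-1.14588659,  0.32179199, -0.07005137,  1.45166712,  0.02259048,
        1.37077143, -0.05688472]), 'qd': array([-0.00084096,  0.00102963, -0.0010438 , -0.0001547 , -0.00019353,
        0.00030903, -0.00162522]), 'joint_torque': array([ 7.61407173e-04, -4.91290677e+01, -4.03166050e-01, -3.12531424e+01,
       -6.36495254e-02,  4.37367812e-02,  1.98516468e-04]), 'position': array([0.25941037, 0.59535926, 0.20018536]), 'tool_rot': array([-6.40694151e-01, -3.07527921e+00,  2.87470580e-03]), 'ft_force': array([ 0.10744902, -0.90560109, -0.36329189]), 'torque': array([ 0.01133438,  0.02444448, -0.00925679]), 'grip_force': 0.0, 'grip_width': 0.9985152474842077} 0.0187
top {'fx': 350.62261905492034, 'fy': 350.62261905492034, 'cx': 254.57875659204674, 'cy': 198.01625307144894, 'xyz': [0.37994377193850487, 0.11690413797961183, 1.2085829394483087], 'rotation': [0.09956675339316717, -0.09114834682438266, -1.5404195859001206]}
side {'fx': 443.37024642075704, 'fy': 443.37024642075704, 'cx': 252.38597321814038, 'cy': 187.92425505625903, 'xyz': [-0.25153517198897063, 1.246817804448674, 0.6864412792052142], 'rotation': [0.4332144282916092, -1.4204639935509402, -2.2045770599116157]}
```

View pics/top0.png

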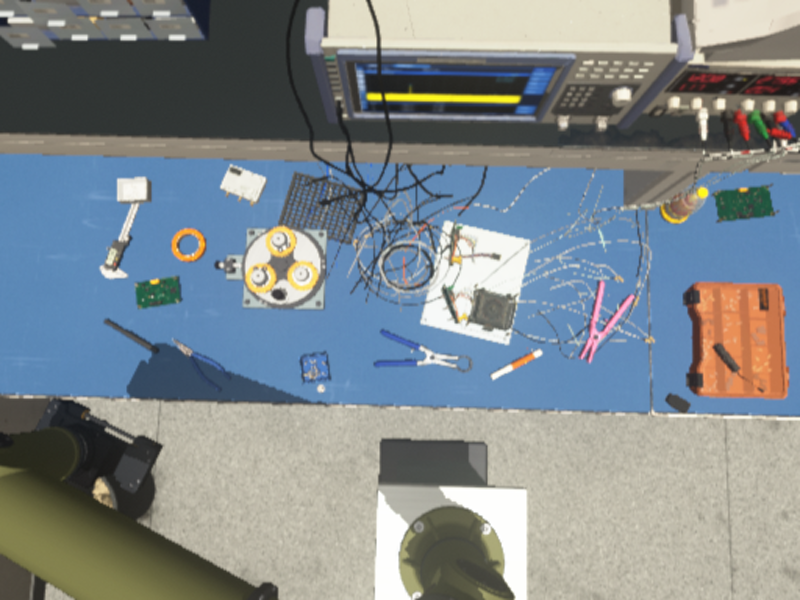

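View pics/side0.png

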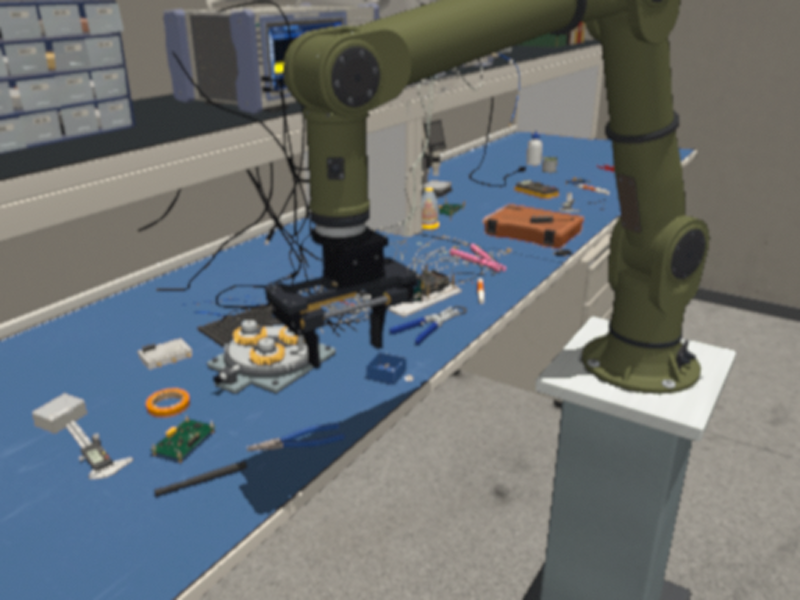

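The top view has +x up and +y to the left. The fixture is near (285,268), the black knob near (278,295), the blue pliers at (375-470, 330-370) with the ring to the right, and the parts box at (315,367).

```bash
cat > h.py <<'E'
import numpy as np,cv2
from scipy.spatial.transform import Rotation as R
from bench import ctrl
def snap(n):
    d=ctrl.get_image(n);d["R"]=R.from_rotvec(d["rotation"]).as_matrix();return d
def ray(d,u,v,z):
    c=np.array([(u-d["cx"])/d["fx"],-(v-d["cy"])/d["fy"],-1.0]);w=d["R"]@c
    o=np.array(d["xyz"]);return o+w*(z-o[2])/w[2]
def proj(d,p):
    c=d["R"].T@(np.array(p)-d["xyz"]);return d["cx"]+d["fx"]*c[0]/-c[2],d["cy"]-d["fy"]*c[1]/-c[2]
def crop(im,u0,v0,w,h,k):
    return cv2.resize(im[v0:v0+h,u0:u0+w,::-1],None,fx=k,fy=k,interpolation=cv2.INTER_CUBIC)
E
python3 - <<'E'
from h import *
d=snap("top");im=d["pixels"]
a=crop(im,145,140,70,64,8.5);b=crop(im,236,205,70,35,8.5)
c=np.zeros((600,800,3),np.uint8)
A=crop(im,150,138,64,64,6);B=crop(im,234,206,72,36,11)
cv2.imwrite("pics/c1.png",crop(im,146,138,72,64,9));cv2.imwrite("pics/c2.png",crop(im,234,204,72,38,11))
E
```

```text
(no output)
```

View pics/c1.png

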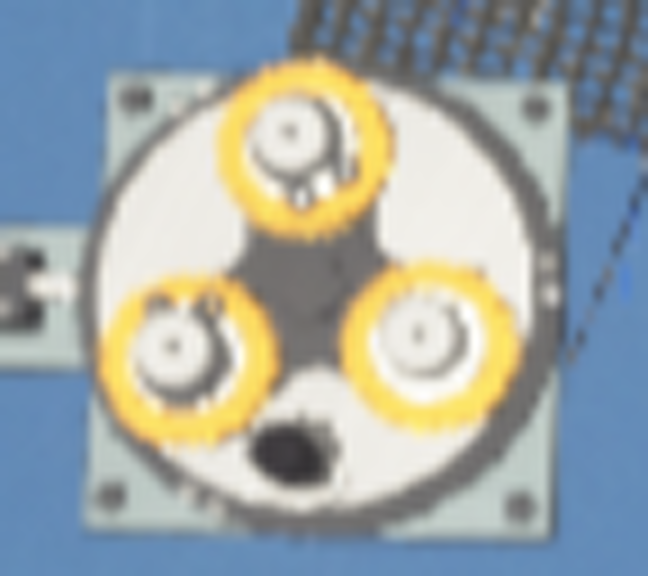

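View pics/c2.png

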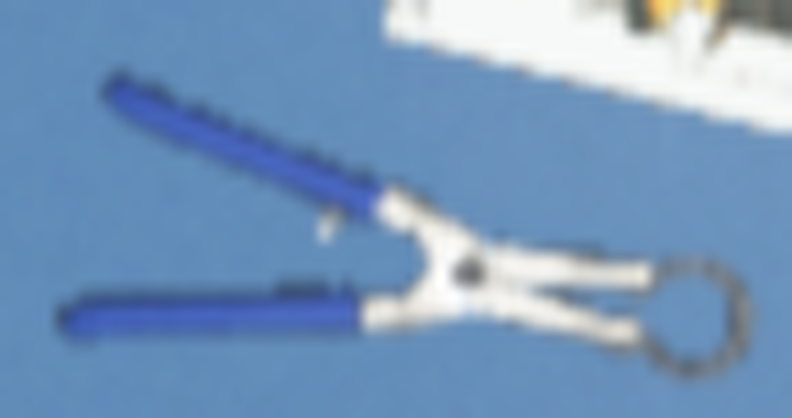

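Crop 1 shows the plate corners, the knob at (290,452) and the ringless axle at (420,335). Crop 2 shows the bolt at (470,270), the ring centre at (695,315) and the two handles.

```bash
python3 - <<'E'
from h import *
np.set_printoptions(precision=4,suppress=True)
d=snap("top")
c1=lambda u,v,z:ray(d,146+(u+.5)/9-.5,138+(v+.5)/9-.5,z)[:2]
c2=lambda u,v,z:ray(d,234+(u+.5)/11-.5,204+(v+.5)/11-.5,z)[:2]
C=np.array([c1(*p,.014) for p in[(110,72),(570,82),(553,540),(83,528)]]);ctr=C.mean(0)
e=(C[0]+C[1]-C[2]-C[3])/2;yaw=np.arctan2(e[1],e[0]);print("plate",C,ctr,np.linalg.norm(e),yaw)
for n,p in dict(knob=(288,452,.11),A=(420,335,.0725),B=(290,130,.0725),C=(174,347,.0725)).items():
    q=c1(*p);r=q-ctr;print(n,q,np.linalg.norm(r),np.degrees(np.arctan2(r[1],r[0])-yaw))
ax=[c1(*p,.0725) for p in[(420,335),(290,130),(174,347)]];print("ctr axles",np.mean(ax,0))
bolt=c2(470,270,.017);ring=c2(693,316,.003)
hu=c2(118,90,.012),c2(375,200,.012);hl=c2(70,320,.012),c2(360,312,.012)
print("bolt",bolt,"ring",ring,np.linalg.norm(bolt-ring),"dir",np.arctan2(*(ring-bolt)[::-1]))
print("handles",hu,hl)
u=lambda a:(a[1]-a[0])/np.linalg.norm(a[1]-a[0])
m=u(hu)+u(hl);print("bisector",np.arctan2(m[1],m[0]), (np.array(hu)+np.array(hl))/2)
s=ctrl.get_state();M=R.from_rotvec(s["tool_rot"]).as_matrix();print(M,s["position"])
E
```

```text
plate [[0.7016 0.4694]
 [0.7025 0.2903]
 [0.5232 0.2888]
 [0.5228 0.4686]] [0.6125 0.3793] 0.17909544092661814 0.006290927604646996
knob [0.5403 0.3698] 0.07287544363236668 -172.87108868735024
A [0.5903 0.3325] 0.05179237720744768 -115.72997648527851
B [0.6657 0.3843] 0.053458431950569124 5.041146439029149
C [0.5834 0.4223] 0.051954859216195984 123.77072417592719
ctr axles [0.6131 0.3797]
bolt [0.4253 0.049 ] ring [ 0.4135 -0.0214] 0.0713962868295384 dir -1.736296439497546
handles (array([0.4782, 0.1594]), array([0.4463, 0.0786])) (array([0.4066, 0.1719]), array([0.4116, 0.0824]))
bisector -1.7311176954921552 [[0.4424 0.1656]
 [0.4289 0.0805]]
[[-0.9168  0.3993 -0.0004]
 [ 0.3993  0.9168 -0.0011]
 [-0.0001 -0.0012 -1.    ]] [0.2595 0.5956 0.2006]
```

jog_arm --moves '[-0.15, -0.04, 0, 0, 0, -0.1, 1, -0.3, -0.08, 0, 0, 0, -0.2, 1, -0.45, -0.12, 0, 0, 0, -0.3, 1, -0.6, -0.16, 0, 0, 0, -0.4, 1, -0.75, -0.2, 0, 0, 0, -0.47, 1, -0.9, -0.24, 0, 0, 0, -0.47, 1, -0.98, -0.26, 0, 0, 0, -0.47, 1, -0.98, -0.26, 0, 0, 0, -0.47, 1]' --newtons 30

```text
time: 1.2
position: [0.5, 0.4046, 0.2009]
tool_rot: [-0.12, 3.139, -0.002]
ft_force: [-0.0, 0.0, 0.5]
grip_width: 0.999
grip_force: 0.0
```

```bash
cat >> h.py <<'E'
def to(p,yang=None):
    "shift (tool axes, /0.3) and turn (/60deg) from the measured pose to TCP p, tool y at world angle yang deg, pointing down"
    s=ctrl.get_state();M=R.from_rotvec(s["tool_rot"]);m=M.as_matrix()
    sh=m.T@(np.array(p)-s["position"])/.3
    y0=np.degrees(np.arctan2(m[1,1],m[0,1]));y=np.radians(y0 if yang is None else yang)
    T=np.array([[-np.sin(y),np.cos(y),0],[np.cos(y),np.sin(y),0],[0,0,-1]]).T
    w=np.degrees(R.from_matrix(m.T@T).as_rotvec())/60
    print("t%.2f"%s["time"],"pos",s["position"].round(4),"yang %.1f"%y0,"ft",s["ft_force"].round(1),"tq",s["torque"].round(2),"grip",round(s["grip_width"]*87,1),round(s["grip_force"],1))
    print("shift",sh.round(4),"turn",w.round(4))
E
python3 -c "
from h import *
to([.5413,.3733,.078],94.9)"
```

```text
t1.20 pos [0.5    0.4046 0.2009] yang 94.4 ft [-0.   0.   0.5] tq [ 0.05  0.01 -0.01] grip 86.9 0.0
shift [-0.1292 -0.1141  0.41  ] turn [-0.0011  0.0003 -0.0086]
```

jog_arm --moves '[-0.07, -0.06, 0, 0, 0, 0, 1, -0.13, -0.114, 0.05, 0, 0, 0, 1, -0.13, -0.114, 0.15, 0, 0, 0, 1, -0.13, -0.114, 0.25, 0, 0, 0, 1, -0.13, -0.114, 0.35, 0, 0, 0, 1, -0.13, -0.114, 0.405, 0, 0, 0, 1, -0.13, -0.114, 0.405, 0, 0, 0, -1, -0.13, -0.114, 0.405, 0, 0, 0, -1]' --newtons 30

```text
time: 2.2
position: [0.5401, 0.3772, 0.0812]
tool_rot: [-0.129, 3.137, 0.002]
ft_force: [-0.4, 0.3, 0.0]
grip_width: 0.851
grip_force: 0.0
```

```bash
python3 - <<'E'
from h import *
to([.5413,.3733,.078],94.9)
# arc rows about the axis, from the present knob pose
s=ctrl.get_state();m=R.from_rotvec(s["tool_rot"]).as_matrix();c=np.array([.613,.3795])
r=s["position"][:2]-c;a0=np.degrees(np.arctan2(r[1],r[0]))%360;print("knob ang",a0,np.linalg.norm(r))
for k in range(0,70,4):
    a=np.radians(a0-k);q=np.append(c+.072*np.array([np.cos(a),np.sin(a)]),s["position"][2]);print(k,(m.T@(q-s["position"])/.3).round(3)[:2],round(k/60,3))
E
```

```text
t2.20 pos [0.5401 0.3772 0.0812] yang 94.7 ft [-0.4  0.3  0. ] tq [-0.04 -0.02 -0.03] grip 74.0 0.0
shift [-0.003  -0.0132  0.0107] turn [ 0.0014  0.0017 -0.0034]
knob ang 181.82552910543126 0.07295426078583814
0 [-0.003 -0.   ] 0.0
4 [-0.005  0.017] 0.067
8 [-0.007  0.033] 0.133
12 [-0.011  0.049] 0.2
16 [-0.016  0.065] 0.267
20 [-0.022  0.081] 0.333
24 [-0.029  0.096] 0.4
28 [-0.037  0.111] 0.467
32 [-0.046  0.125] 0.533
36 [-0.056  0.138] 0.6
40 [-0.067  0.151] 0.667
44 [-0.079  0.163] 0.733
48 [-0.091  0.174] 0.8
52 [-0.105  0.184] 0.867
56 [-0.119  0.193] 0.933
60 [-0.133  0.201] 1.0
64 [-0.149  0.209] 1.067
68 [-0.164  0.215] 1.133
```

jog_arm --moves '[-0.003, -0.012, 0.01, 0, 0, 0, -1, -0.003, -0.012, 0.01, 0, 0, 0, -1, -0.003, -0.012, 0.01, 0, 0, 0, -1, -0.003, -0.012, 0.01, 0, 0, 0, -1, -0.003, -0.012, 0.01, 0, 0, 0, -1, -0.003, -0.012, 0.01, 0, 0, 0, -1, -0.003, -0.012, 0.01, 0, 0, 0, -1, -0.003, -0.012, 0.01, 0, 0, 0, -1]'

```text
time: 3.2
position: [0.5407, 0.373, 0.0769]
tool_rot: [-0.128, 3.139, 0.001]
ft_force: [-0.5, 0.7, -0.1]
grip_width: 0.22
grip_force: 30.0
```

```bash
python3 - <<'E'
from h import *
to([.5413,.3733,.078],94.9)
s=ctrl.get_state();m=R.from_rotvec(s["tool_rot"]).as_matrix();c=np.array([.613,.3795])
r=s["position"][:2]-c;a0=np.degrees(np.arctan2(r[1],r[0]))%360;print("knob ang",a0,np.linalg.norm(r))
for k in range(0,71,5):
    a=np.radians(a0-k);q=np.append(c+.072*np.array([np.cos(a),np.sin(a)]),s["position"][2]);print(k,(m.T@(q-s["position"])/.3).round(3)[:2],round(k/60,3))
E
```

```text
t3.20 pos [0.5407 0.373  0.0769] yang 94.7 ft [-0.5  0.7 -0.1] tq [0.29 0.09 0.02] grip 19.2 30.0
shift [-0.0021  0.0008 -0.0037] turn [ 0.0005  0.0001 -0.0036]
knob ang 185.13738395532954 0.07258672254638833
0 [-0.002  0.   ] 0.0
5 [-0.003  0.021] 0.083
10 [-0.005  0.042] 0.167
15 [-0.01   0.062] 0.25
20 [-0.016  0.082] 0.333
25 [-0.024  0.102] 0.417
30 [-0.033  0.12 ] 0.5
35 [-0.044  0.138] 0.583
40 [-0.057  0.155] 0.667
45 [-0.071  0.17 ] 0.75
50 [-0.086  0.185] 0.833
55 [-0.103  0.197] 0.917
60 [-0.12   0.209] 1.0
65 [-0.139  0.219] 1.083
70 [-0.158  0.227] 1.167
```

Knob gripped at 185°. I need about 64.7° clockwise, so 45° in this call and the rest in the next.

jog_arm --moves '[-0.003, 0.021, -0.003, 0, 0, 0.083, -1, -0.005, 0.042, -0.003, 0, 0, 0.167, -1, -0.01, 0.062, -0.003, 0, 0, 0.25, -1, -0.016, 0.082, -0.003, 0, 0, 0.333, -1, -0.024, 0.102, -0.003, 0, 0, 0.417, -1, -0.033, 0.12, -0.003, 0, 0, 0.5, -1, -0.044, 0.138, -0.003, 0, 0, 0.583, -1, -0.071, 0.17, -0.003, 0, 0, 0.75, -1]'

```text
time: 4.2
position: [0.5562, 0.4258, 0.0769]
tool_rot: [-1.088, -2.944, 0.002]
ft_force: [-0.6, 1.2, -2.4]
grip_width: 0.213
grip_force: 30.0
```

```bash
python3 - <<'E'
from h import *
to([.5766,.4416,.078],30.4)
s=ctrl.get_state();m=R.from_rotvec(s["tool_rot"]).as_matrix();c=np.array([.613,.3795])
r=s["position"][:2]-c;a0=np.degrees(np.arctan2(r[1],r[0]))%360;print("knob ang",a0,np.linalg.norm(r))
for k in range(0,35,4):
    a=np.radians(a0-k);q=np.append(c+.072*np.array([np.cos(a),np.sin(a)]),s["position"][2]);print(k,(m.T@(q-s["position"])/.3).round(3)[:2],round(k/60,3))
E
```

```text
t4.20 pos [0.5562 0.4258 0.0769] yang 49.4 ft [-0.6  1.2 -2.4] tq [0.27 0.25 0.08] grip 18.5 30.0
shift [-0.0174  0.0843 -0.0038] turn [-0.0023 -0.0018  0.3172]
knob ang 140.82873030502995 0.0732849143687241
0 [-0.004  0.   ] 0.0
4 [-0.004  0.017] 0.067
8 [-0.006  0.034] 0.133
12 [-0.008  0.05 ] 0.2
16 [-0.012  0.066] 0.267
20 [-0.017  0.083] 0.333
24 [-0.023  0.098] 0.4
28 [-0.03   0.113] 0.467
32 [-0.038  0.128] 0.533
```

jog_arm --moves '[-0.004, 0.017, -0.003, 0, 0, 0.067, -1, -0.006, 0.034, -0.003, 0, 0, 0.133, -1, -0.008, 0.05, -0.003, 0, 0, 0.2, -1, -0.012, 0.066, -0.003, 0, 0, 0.267, -1, -0.016, 0.08, -0.003, 0, 0, 0.32, -1, -0.018, 0.086, -0.003, 0, 0, 0.345, -1, -0.018, 0.086, -0.003, 0, 0, 0.345, -1, -0.018, 0.086, -0.003, 0, 0, 0.345, -1]'

```text
time: 5.2
position: [0.5763, 0.4421, 0.0769]
tool_rot: [-1.592, -2.704, 0.004]
ft_force: [-4.2, 2.6, -4.9]
grip_width: 0.222
grip_force: 30.0
```

```bash
python3 - <<'E'
from h import *
to([.5766,.4416,.078],30.4)
s=ctrl.get_state();c=np.array([.613,.3795])
r=s["position"][:2]-c;print("knob ang",np.degrees(np.arctan2(r[1],r[0]))%360,np.linalg.norm(r))
E
```

```text
t5.20 pos [0.5763 0.4421 0.0769] yang 29.0 ft [-4.2  2.6 -4.9] tq [ 0.53  1.04 -0.3 ] grip 19.3 30.0
shift [-0.002   0.0002 -0.0037] turn [-0.0037 -0.0017 -0.0226]
knob ang 120.41825453944467 0.07258268269727108
```

jog_arm --moves '[-0.018, 0.0, -0.003, 0, 0, 0, 1, 0, 0, 0, 0, 0, 0, 1, 0, 0, 0, 0, 0, 0, 1, 0, 0, -0.1, 0, 0, 0, 1, 0, 0, -0.25, 0, 0, 0, 1, 0, 0, -0.4, 0, 0, 0, 1, 0, 0, -0.4, 0, 0, 0, 1, 0, 0, -0.4, 0, 0, 0, 1]'

```text
time: 6.2
position: [0.5789, 0.441, 0.1985]
tool_rot: [1.595, 2.706, 0.0]
ft_force: [-0.2, -0.2, -0.2]
grip_width: 0.978
grip_force: 0.0
```

```bash
python3 - <<'E'
from h import *
to([.4365,.118,.2],-9.5)
E
```

```text
t6.20 pos [0.5789 0.441  0.1985] yang 29.0 ft [-0.2 -0.2 -0.2] tq [-0.05  0.01 -0.03] grip 85.1 0.0
shift [-0.7124 -0.9365 -0.0051] turn [3.000e-04 2.000e-04 6.409e-01]
```

jog_arm --moves '[-0.1, -0.13, 0, 0, 0, 0.09, 1, -0.2, -0.26, 0, 0, 0, 0.18, 1, -0.3, -0.4, 0, 0, 0, 0.27, 1, -0.4, -0.53, 0, 0, 0, 0.36, 1, -0.5, -0.66, 0, 0, 0, 0.45, 1, -0.6, -0.79, 0, 0, 0, 0.54, 1, -0.7, -0.92, 0, 0, 0, 0.63, 1, -0.712, -0.936, 0, 0, 0, 0.641, 1]'

```text
time: 7.2
position: [0.4349, 0.1151, 0.1973]
tool_rot: [-2.402, -2.023, 0.003]
ft_force: [-0.2, 0.2, -0.6]
grip_width: 0.997
grip_force: 0.0
```

```bash
python3 - <<'E'
from h import *
to([.4365,.118,.2],-9.5)
d=snap("top");im=d["pixels"]
for n,q in (("A",(.613,.3795,.0725)),):print(proj(d,q))
a=crop(im,146,138,72,64,9)
s=snap("side");u,v=[int(x) for x in proj(s,(.56,.38,.06))]
b=crop(s["pixels"],u-45,v-35,90,70,5)
cv2.imwrite("pics/c3.png",a);cv2.imwrite("pics/c4.png",b)
E
```

```text
t7.20 pos [0.4349 0.1151 0.1973] yang -9.8 ft [-0.2  0.2 -0.6] tq [-0.03  0.03 -0.05] grip 86.7 0.0
shift [ 0.0104  0.0036 -0.0089] turn [-0.002   0.0007 -0.0046]
(np.float64(178.3563990230719), np.float64(167.6295841832176))
```

View pics/c3.png

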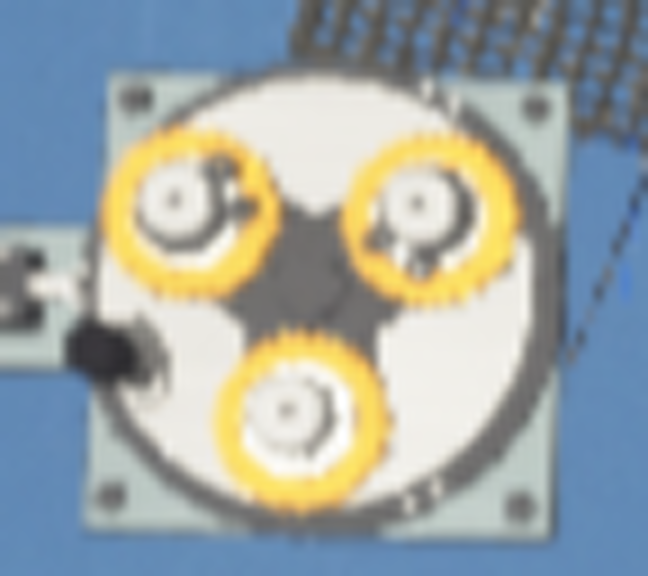

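The ringless axle is now at the front, with its centre at (288,410), and a dowel pair sits at the plunger. I'll compute the exact angle and lower onto the pliers.

```bash
python3 - <<'E'
from h import *
d=snap("top")
c1=lambda u,v,z:ray(d,146+(u+.5)/9-.5,138+(v+.5)/9-.5,z)[:2]
P=[c1(*p,.0725) for p in[(288,410),(174,200),(417,202)]];c=np.mean(P,0);print(P,c)
for p,o in zip(P,(180,60,-60)):r=p-c;print(np.linalg.norm(r),(np.degrees(np.arctan2(r[1],r[0]))-o+180)%360-180-.36)
# pliers: handle blue mask (now partly hidden?) check occlusion
to([.4365,.118,.0025],-9.5)
E
```

```text
[array([0.56121091, 0.379285  ]), array([0.63821104, 0.42557703]), array([0.63993558, 0.33609373])] [0.61311918 0.38031859]
0.05191855485589177 0.780715059976344
0.05174870388716506 0.6354527928074981
0.05171998932914692 0.8711564672974669
t7.35 pos [0.4362 0.119  0.198 ] yang -9.4 ft [ 0.1  0.2 -0.3] tq [-0.05  0.04  0.  ] grip 86.9 0.0
shift [-0.0032  0.0019  0.6515] turn [-0.0006 -0.      0.001 ]
```

jog_arm --moves '[0.01, 0.004, 0.1, 0, 0, -0.005, 1, 0.01, 0.004, 0.2, 0, 0, -0.005, 1, 0.01, 0.004, 0.3, 0, 0, -0.005, 1, 0.01, 0.004, 0.4, 0, 0, -0.005, 1, 0.01, 0.004, 0.5, 0, 0, -0.005, 1, 0.01, 0.004, 0.58, 0, 0, -0.005, 1, 0.01, 0.004, 0.62, 0, 0, -0.005, 1, 0.01, 0.004, 0.62, 0, 0, -0.005, 1]' --newtons 25

```text
time: 8.35
position: [0.4377, 0.1215, 0.0117]
tool_rot: [-2.391, -2.038, 0.003]
ft_force: [-0.5, -1.2, 0.3]
grip_width: 1.001
grip_force: 0.0
```

```bash
python3 - <<'E'
from h import *
to([.4365,.118,.003],-9.5)
d=snap("top");cv2.imwrite("pics/c5.png",crop(d["pixels"],220,190,90,60,8))
E
```

```text
t8.35 pos [0.4377 0.1215 0.0117] yang -9.1 ft [-0.5 -1.2  0.3] tq [-0.06  0.02 -0.01] grip 87.1 0.0
shift [-0.0122 -0.002   0.0291] turn [-0.0014  0.0016  0.0064]
```

View pics/c5.png

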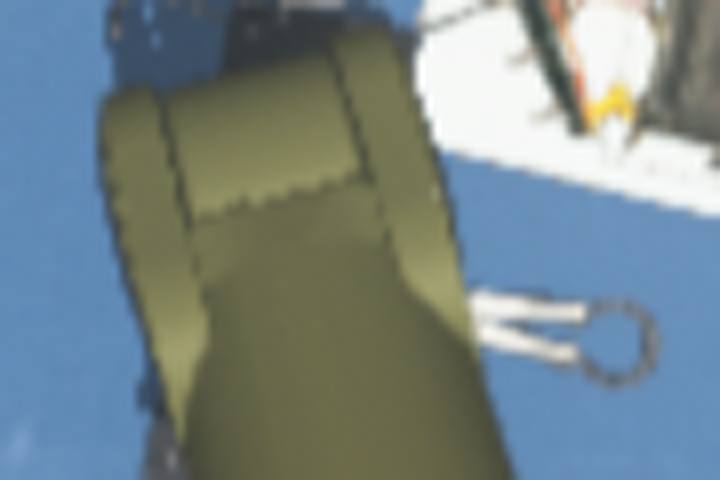

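jog_arm --moves '[-0.012, -0.002, 0.015, 0, 0, 0.006, 1, -0.012, -0.002, 0.029, 0, 0, 0.006, 1, -0.012, -0.002, 0.029, 0, 0, 0.006, 0.8, -0.012, -0.002, 0.029, 0, 0, 0.006, 0.65, -0.012, -0.002, 0.029, 0, 0, 0.006, 0.5, -0.012, -0.002, 0.029, 0, 0, 0.006, 0.4, -0.012, -0.002, 0.029, 0, 0, 0.006, 0.3, -0.012, -0.002, 0.029, 0, 0, 0.006, 0.2]' --newtons 30

```text
time: 9.4
position: [0.437, 0.1178, 0.0039]
tool_rot: [-2.399, -2.029, -0.0]
ft_force: [1.0, -0.2, 0.5]
grip_width: 0.624
grip_force: 0.0
```

jog_arm --moves '[0, 0, 0, 0, 0, 0, 0.1, 0, 0, 0, 0, 0, 0, 0, 0, 0, 0, 0, 0, 0, -0.1, 0, 0, 0, 0, 0, 0, -0.2, 0, 0, 0, 0, 0, 0, -0.3, 0, 0, 0, 0, 0, 0, -0.4, 0, 0, 0, 0, 0, 0, -0.6, 0, 0, 0, 0, 0, 0, -1]' --newtons 30

```text
time: 10.4
position: [0.437, 0.1178, 0.0039]
tool_rot: [2.399, 2.029, 0.0]
ft_force: [-0.3, -0.1, -0.0]
grip_width: 0.164
grip_force: 0.0
```

```bash
python3 - <<'E'
from h import *
to([.4365,.118,.003],-9.5)
d=snap("top");cv2.imwrite("pics/c6.png",crop(d["pixels"],260,205,60,50,12))
E
```

```text
t10.40 pos [0.437  0.1178 0.0039] yang -9.6 ft [-0.3 -0.1 -0. ] tq [-0.11  0.05 -0.01] grip 14.2 0.0
shift [ 0.0004 -0.0019  0.0029] turn [ 0.0001 -0.0001 -0.0009]
```

View pics/c6.png

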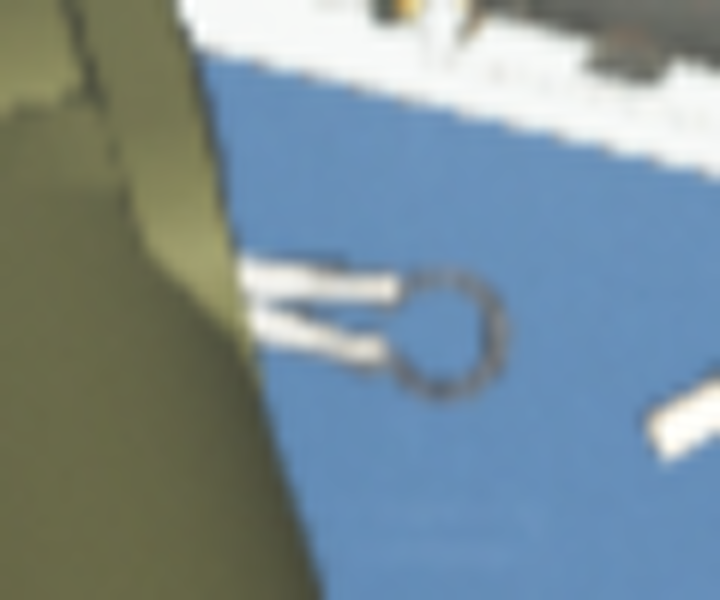

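```bash
python3 - <<'E'
from h import *
d=snap("side");u,v=[int(x) for x in proj(d,(.437,.1,.02))];print(u,v)
cv2.imwrite("pics/c7.png",crop(d["pixels"],u-50,v-40,90,65,8))
E
```

```text
270 204
```

View pics/c7.png

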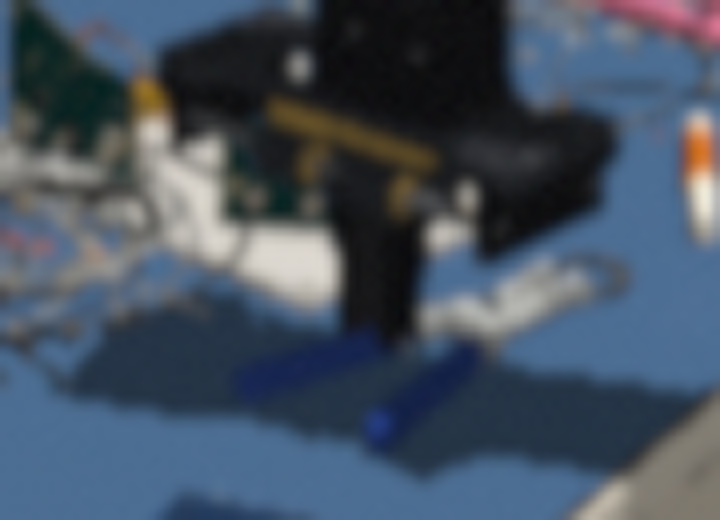

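```bash
python3 - <<'E'
from h import *
d=snap("side");o=np.array([220,164])
f=lambda p:((np.array(proj(d,p))-o)*8).round().tolist()
for n,p in dict(hu0=(.4782,.1594,.012),hu1=(.4463,.0786,.012),hl0=(.4066,.1719,.012),hl1=(.4116,.0824,.012),bolt=(.4253,.049,.017),ring=(.4135,-.0214,.003),tcp=(.437,.1178,.004),box=(.47,.11,.1)).items():print(n,f(p))
print(ctrl.get_state()["grip_width"]*87,ctrl.get_state()["grip_force"])
E
```

```text
hu0 [241.0, 374.0]
hu1 [408.0, 320.0]
hl0 [372.0, 430.0]
hl1 [474.0, 343.0]
bolt [486.0, 295.0]
ring [587.0, 271.0]
tcp [378.0, 377.0]
box [322.0, 144.0]
4.609720534259548 0.0
```

```bash
python3 - <<'E'
from h import *
d=snap("side");im=d["pixels"].astype(int)
s=ctrl.get_state();print(s["grip_width"]*87,s["position"])
for z in(.004,.018,.03,.05):print(z,np.round(proj(d,(.437,.1178,z)),1))
print("cols",list(range(258,276)))
for v in range(196,214):print(v,[ "%02x%02x%02x"%tuple(im[v,u]) for u in range(258,276)])
E
```

```text
2.829426070059997 [0.43703703 0.11776762 0.00388858]
0.004 [267.3 211.2]
0.018 [267.3 207.4]
0.03 [267.4 204.2]
0.05 [267.4 198.8]
cols [258, 259, 260, 261, 262, 263, 264, 265, 266, 267, 268, 269, 270, 271, 272, 273, 274, 275]
196 ['dbd7cf', 'dcd7d0', 'd9d4cd', 'c2beb8', '878482', '404142', '1c1c1d', '151417', '141417', '121114', '0f1013', '0f0e10', '0f0f12', '24272d', '4b515c', '6a7383', '6a788e', '5f7591']
197 ['dbd6cf', 'dcd7cf', 'dbd6cf', 'ccc7c1', 'a19e9a', '5e5c5a', '242425', '151517', '131315', '111213', '0f0f12', '0f0f11', '0d0f14', '1c2430', '37495e', '4e6684', '547091', '506f93']
198 ['d6d1c8', 'd8d3cb', 'dad5cd', 'd2cdc6', 'b1ada6', '6d6a67', '2a2a29', '161618', '141316', '131415', '0e0f11', '101012', '10131a', '1e2838', '344b65', '476587', '4c6d92', '4c6e93']
199 ['c8c3ba', 'cdc8bf', 'd0cbc2', 'c8c3bc', 'a7a49d', '676461', '262625', '151517', '151617', '121214', '0e0f11', '0b0c10', '10151b', '203041', '38516d', '47678a', '4c6d92', '4c6d92']
200 ['b9b4ac', 'bcb8af', 'b8b5af', 'aaa8a4', '8b8a86', '545351', '222221', '19181a', '151518', '131314', '0c0c0f', '0b0d0f', '121820'
[... 1756 characters left out ...]
a4b', '1d2b4a', '1f2d49', '203049', '202f46', '243347', '243446', '243446', '233446', '243345', '223146', '1e2d45', '1a2846', '182547', '132247']
211 ['1a284b', '1d2c4b', '1f2d49', '202f48', '223147', '223246', '243447', '243446', '253546', '243445', '253445', '233245', '223145', '1e2c45', '192645', '172446', '111f46', '152047']
212 ['202f47', '213047', '223247', '233347', '263547', '243447', '253546', '243445', '253546', '243344', '223245', '202f45', '1d2b45', '182646', '162346', '152147', '152248', '162347']
213 ['223346', '233447', '253447', '243445', '243446', '243547', '263547', '243446', '243346', '223145', '1f2d43', '1a2843', '192546', '152247', '162348', '152347', '152346', '1a2746']
```

jog_arm --moves '[0, 0, -0.05, 0, 0, 0, -1, 0, 0, -0.1, 0, 0, 0, -1, 0, 0, -0.1, 0, 0, 0, 1, 0, 0, -0.1, 0, 0, 0, 1, 0, 0, -0.1, 0, 0, 0, 1, 0, 0, -0.1, 0, 0, 0, 1, 0, 0, -0.05, 0, 0, 0, 1, 0, 0, 0.0, 0, 0, 0, 1]'

```text
time: 11.6
position: [0.4366, 0.1177, 0.0026]
tool_rot: [-2.399, -2.029, 0.001]
ft_force: [-0.2, 0.3, -0.2]
grip_width: 0.606
grip_force: 0.0
```

```bash
python3 - <<'E'
from h import *
to([.4365,.118,.003],-9.5)
d=snap("side");p=ctrl.get_state()["position"]
y=np.array([np.cos(np.radians(-9.5)),np.sin(np.radians(-9.5)),0])
for sgn in(-1,1):
  for z in(0,.02,.04):print(sgn,z,np.round(proj(d,np.array([p[0],p[1],z])+sgn*.051*y),1))
cv2.imwrite("pics/c8.png",crop(d["pixels"],220,164,90,65,8))
E
```

```text
t11.60 pos [0.4366 0.1177 0.0026] yang -9.6 ft [-0.2  0.3 -0.2] tq [-0.05  0.04 -0.01] grip 52.8 0.0
shift [ 0.0011 -0.0005 -0.0015] turn [-0.0005  0.0003 -0.0009]
-1 0 [279.7 217.1]
-1 0.02 [279.8 211.7]
-1 0.04 [279.9 206.2]
1 0 [256.7 207.7]
1 0.02 [256.7 202.4]
1 0.04 [256.7 197.1]
```

View pics/c8.png

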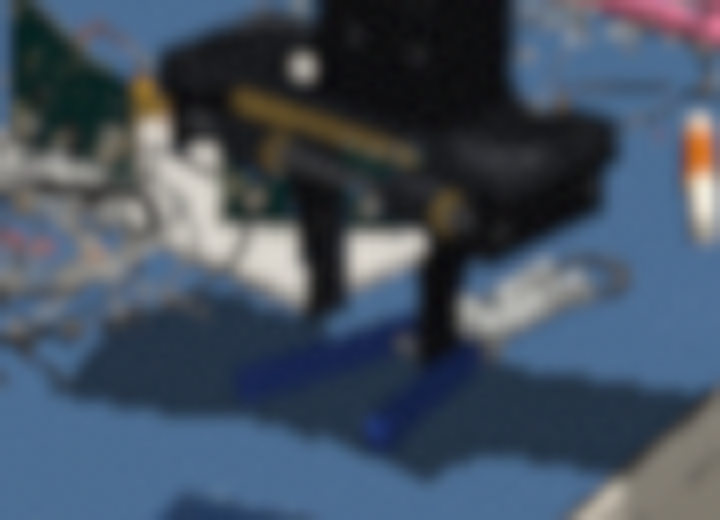

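The side view shows the open fingers with tips at crop (325,310) and (437,355). They hover about 25 mm up, above the handles, while the reported TCP is z=0.003. The real tips are therefore about 21 mm above the reported z, so I must go lower, carefully and with the force watched.

jog_arm --moves '[0, 0, 0, 0, 0, 0, 1, 0, 0, 0, 0, 0, 0, 1, 0, 0, 0, 0, 0, 0, 1, 0, 0, 0, 0, 0, 0, 1, 0, 0, 0.015, 0, 0, 0, 1, 0, 0, 0.03, 0, 0, 0, 1, 0, 0, 0.045, 0, 0, 0, 1, 0, 0, 0.045, 0, 0, 0, 1]'

```text
time: 12.65
position: [0.4366, 0.1175, -0.0102]
tool_rot: [-2.399, -2.029, 0.002]
ft_force: [0.7, 0.5, -0.2]
grip_width: 0.996
grip_force: 0.0
```

```bash
python3 - <<'E'
from h import *
to([.4365,.118,-.018],-9.5)
d=snap("side");im=d["pixels"].astype(int);p=ctrl.get_state()["position"]
y=np.array([np.cos(np.radians(-9.5)),np.sin(np.radians(-9.5)),0])
dark=im.max(2)<45
for sgn in(-1,1):
  for z in(0,.01,.02):print(sgn,z,np.round(proj(d,np.array([p[0],p[1],z])+sgn*.051*y),1))
  u=int(round(proj(d,np.array([p[0],p[1],.02])+sgn*.051*y)[0]))
  for v in range(198,222):print(v,["%02x%02x%02x"%tuple(im[v,k]) for k in range(u-3,u+4)])
E
```

```text
t12.65 pos [ 0.4366  0.1175 -0.0102] yang -9.6 ft [ 0.7  0.5 -0.2] tq [-0.13  0.03 -0.04] grip 86.7 0.0
shift [ 0.0015 -0.0004  0.0261] turn [-0.0008  0.0007 -0.001 ]
-1 0 [279.1 217. ]
-1 0.01 [279.1 214.3]
-1 0.02 [279.2 211.6]
198 ['273443', '1f242a', '1f1d1c', '1d1b19', '151315', '151617', '19191b']
199 ['304359', '202833', '16181a', '181918', '161616', '171719', '282929']
200 ['354960', '1c2633', '111318', '121315', '131516', '212122', '464645']
201 ['3c4957', '1b222b', '0f1112', '0f1111', '111214', '2b2c2c', '61615f']
202 ['484d51', '1c1f22', '0d0d0e', '0f0e11', '141314', '353534', '6f716e']
203 ['4c4d4c', '1c1c1d', '0d0d0f', '0e0c10', '151416', '373838', '737471']
204 ['424343', '1b1c1b', '0d0d0f', '0d0c10', '161718', '393939', '6a6a69']
205 ['35383d', '151719', '0e0f10', '0c0c0e', '19191b', '393a3b', '5e6061']
206 ['28333e', '15161c', '0b0d0f', '0c0e11', '1a1a1c', '393c3e', '565d65']
207 ['222e3d', '111419', '0e0e10', '0c0c0d', '1a1b1c', '383c41', '505b69']
208 ['1b2431', '111115', '0f1011', '0a0d0f', '14161a', '2d333d', '435265']
209 ['161a26', '121215', '0e0f10', '101012', 
[... 2089 characters left out ...]
a48', '1f2f48', '202f46']
213 ['1a2949', '1e2d49', '203049', '202f46', '223145', '243246', '233346']
214 ['223147', '233246', '233246', '243246', '253546', '243446', '263647']
215 ['263548', '243446', '253547', '243446', '253546', '263546', '253446']
216 ['2e4259', '2e4258', '2b3e54', '27384c', '253547', '253446', '253446']
217 ['3f5978', '3c5875', '39536f', '314760', '2a3e54', '28394c', '253547']
218 ['49698c', '48698c', '456586', '405d7b', '39536e', '324961', '2e4259']
219 ['4c6e93', '4b6e92', '4b6c90', '4a6a8d', '466486', '415d7c', '3e5a77']
220 ['4c6e92', '4c6e92', '4e6f93', '4d6d91', '4c6d91', '49698d', '4a6a8d']
221 ['4c6d92', '4c6d92', '4c6e92', '4c6d91', '4c6d92', '4d6e93', '4c6d92']
```

jog_arm --moves '[0, 0, 0.01, 0, 0, 0, 1, 0, 0, 0.02, 0, 0, 0, 1, 0, 0, 0.02, 0, 0, 0, 0.8, 0, 0, 0.02, 0, 0, 0, 0.65, 0, 0, 0.02, 0, 0, 0, 0.5, 0, 0, 0.02, 0, 0, 0, 0.4, 0, 0, 0.02, 0, 0, 0, 0.3, 0, 0, 0.02, 0, 0, 0, 0.2]' --newtons 30

```text
time: 13.7
position: [0.4371, 0.1178, -0.0156]
tool_rot: [2.399, 2.029, 0.0]
ft_force: [0.1, 0.7, 0.9]
grip_width: 0.623
grip_force: 2.9
```

jog_arm --moves '[0, 0, 0, 0, 0, 0, 0.1, 0, 0, 0, 0, 0, 0, 0, 0, 0, 0, 0, 0, 0, -0.1, 0, 0, 0, 0, 0, 0, -0.2, 0, 0, 0, 0, 0, 0, -0.3, 0, 0, 0, 0, 0, 0, -0.4, 0, 0, 0, 0, 0, 0, -0.6, 0, 0, 0, 0, 0, 0, -1]' --newtons 30

```text
time: 14.7
position: [0.4369, 0.1178, -0.0156]
tool_rot: [-2.399, -2.029, 0.0]
ft_force: [-1.1, 0.2, 2.9]
grip_width: 0.328
grip_force: 29.9
```

```bash
python3 - <<'E'
from h import *
to([.4365,.118,-.018],-9.5)
d=snap("top");im=d["pixels"].astype(int)
# ring pixels: dark-ish grey on blue, right of the pliers
sub=im[218:248,285:312];blueness=sub[:,:,2]-sub[:,:,0]
for r in blueness:print(" ".join("%3d"%x for x in r))
E
```

```text
t14.70 pos [ 0.4369  0.1178 -0.0156] yang -9.6 ft [-1.1  0.2  2.9] tq [-0.04  0.36  0.02] grip 28.6 29.9
shift [ 0.0004 -0.0015  0.0081] turn [-0.0002 -0.0001 -0.0009]
 81  82  80  80  81  80  80  80  80  80  80  81  81  82  81  80  81  80  79  82  80  82  80  80  80  74  70
 81  81  81  81  80  79  80  80  81  81  80  80  80  82  81  81  80  81  81  80  81  80  80  81  80  81  80
 81  80  80  81  79  81  82  80  81  81  81  81  81  82  82  82  81  81  81  80  82  81  81  82  81  80  80
 82  81  80  79  81  81  81  80  80  80  82  82  80  81  81  81  81  80  79  80  81  81  81  82  83  80  80
 82  80  80  80  80  80  80  80  80  80  82  82  81  81  82  83  81  81  80  80  81  82  82  82  82  80  81
 82  81  81  81  80  80  81  80  79  80  80  81  83  81  82  82  81  82  81  81  82  82  82  82  82  81  81
 79  77  78  76  65  59  53  49  50  74  79  80  82  81  81  81  82  82  82  82  81  81  81  81  82  81  83
 45  39  39  32  13   6   0   0   1  41  70  76  80  81  80  80  82  82  81  83  81  81  81  81  81  81  81
 -4  -5  -3  -5  -8  -7  -7  -6  -4  20  43  48  54  55  67  78  80 
[... 1607 characters left out ...]
  82  82  82  82  82  82  83  82  82  83  84  83  83
 83  82  81  82  83  83  82  82  82  84  83  84  83  84  84  82  83  83  81  82  83  82  82  83  84  82  82
 83  83  83  82  83  83  83  83  81  83  83  84  83  84  83  83  82  82  83  83  84  82  84  84  84  82  83
 83  84  84  82  82  83  83  82  82  82  82  83  84  85  83  82  84  83  83  85  83  82  83  83  84  83  83
 82  83  83  82  82  82  83  82  82  82  82  84  82  83  82  83  83  84  83  84  84  82  83  84  83  83  83
 83  83  82  82  82  82  83  82  82  81  82  82  82  82  83  82  82  83  83  84  83  82  81  83  82  82  83
 82  82  83  83  83  83  82  81  83  80  81  81  82  82  82  82  82  82  81  83  83  82  82  82  84  83  83
```

```bash
cat >> h.py <<'E'
def circ(pts):
    A=np.c_[2*pts,np.ones(len(pts))];x=np.linalg.lstsq(A,(pts**2).sum(1),rcond=None)[0]
    return x[:2],np.sqrt(x[2]+x[0]**2+x[1]**2)
E
python3 - <<'E'
from h import *
d=snap("top");im=d["pixels"].astype(int)
b=im[:,:,2]-im[:,:,0]
P=np.array([ray(d,u,v,.0015)[:2] for v in range(222,244) for u in range(294,306) if b[v,u]<45])
c,r=circ(P);print("ring centre",c,r)
s=ctrl.get_state();m=R.from_rotvec(s["tool_rot"]).as_matrix()
o=m.T@(np.append(c,s["position"][2])-s["position"]);print("offset tool",o,"heading",np.degrees(np.arctan2(*(c-s["position"][:2])[::-1])))
print(ray(d,201.6,235,.03))
E
```

```text
ring centre [ 0.41335225 -0.01869939] 0.020219048855170722
offset tool [-1.38524004e-01 -5.69168254e-04 -6.88883231e-06] heading -99.78916610942836
[0.3946487  0.29891998 0.03      ]
```

jog_arm --moves '[0, 0, -0.02, 0, 0, 0, -1, 0, 0, -0.05, 0, 0, 0, -1, 0, 0, -0.1, 0, 0, 0, -1, 0, 0, -0.16, 0, 0, 0, -1, 0, 0, -0.24, 0, 0, 0, -1, 0, 0, -0.32, 0, 0, 0, -1, 0, 0, -0.38, 0, 0, 0, -1, 0, 0, -0.4, 0, 0, 0, -1]' --newtons 35

```text
time: 15.8
position: [0.438, 0.1181, 0.1063]
tool_rot: [2.399, 2.028, 0.005]
ft_force: [-0.1, -0.4, -1.4]
grip_width: 0.326
grip_force: 34.9
```

```bash
python3 - <<'E'
from h import *
to([.4365,.118,.105],-9.5)
s=ctrl.get_state();dz=s["position"][2]+.0156
d=snap("top");im=d["pixels"].astype(int);b=im[:,:,2]-im[:,:,0]
u,v=[int(round(x)) for x in proj(d,(.4145,-.019,dz))];print(u,v,dz)
P=np.array([ray(d,x,y,dz+.0015)[:2] for y in range(v-12,v+13) for x in range(u-2,u+12) if b[y,x]<45])
c,r=circ(P);print("ring centre",c,r,len(P))
for y in range(v-12,v+13):print(" ".join("%3d"%k for k in b[y,u-14:u+14]))
E
```

```text
t15.80 pos [0.438  0.1181 0.1063] yang -9.6 ft [-0.1 -0.4 -1.4] tq [0.04 0.03 0.07] grip 28.4 34.9
shift [-0.0011 -0.005   0.0043] turn [ 0.0025 -0.0021 -0.0011]
300 231 0.12189108887045705
ring centre [ 0.41492742 -0.01786444] 0.020460696867162006 55
 59  61  61  43  38  39  41  42  45  62  65  66  77  81  79  80  80  79  80  80  79  79  80  79  78  79  79  79
 76  76  77  65  62  62  62  61  62  64  62  49  64  78  81  80  80  79  80  79  80  79  81  80  79  79  80  79
 79  78  79  77  79  78  77  76  76  78  75  60  49  75  80  80  79  79  79  80  81  79  81  80  80  80  80  80
 76  76  75  74  74  75  73  67  61  53  47  40  34  61  78  80  80  79  80  80  81  80  81  81  79  80  80  80
 47  44  39  38  31  31  30  22  11   1  -4  -4   3  30  61  74  78  78  79  81  82  81  80  81  81  81  82  80
  3   1  -2  -4  -8  -7  -8  -7  -7  -8 -10 -11  -5  11  25  44  53  66  77  79  80  79  80  80  82  81  81  80
 -5  -5  -6  -6  -7  -3   2   6  12   9   0   0  13  15  29  21  24  36  52  67  76  79  81  81  80  80  81  81
 -3   4   7  20  28  40  51  53  61  55  43  41  36  33  61  55 
[... 1251 characters left out ...]
  81  81  83  81  81  81  81
-19 -18  14  71  80  79  75  54  31  31  57  55  49  38  36  38  38  45  60  76  81  82  82  82  82  81  80  78
-20 -18  -2  68  79  81  81  78  70  74  78  79  76  70  68  69  70  76  80  82  82  82  82  83  81  82  80  59
-22 -20  -6  68  79  81  82  81  81  81  81  81  82  80  80  80  80  81  81  82  80  82  82  83  82  83  81  53
-24 -20  -6  54  78  81  81  81  82  82  82  80  82  82  81  81  81  81  81  81  81  80  82  83  82  83  81  69
-25 -21 -12  32  74  80  80  81  82  82  83  82  82  82  81  81  82  81  82  82  81  82  82  82  81  82  81  78
-25 -22 -16  17  72  80  80  80  81  82  82  82  82  81  80  81  81  81  83  83  81  82  82  82  81  82  82  82
```

jog_arm --moves '[0.05, -0.012, 0, 0, 0, -0.08, -1, 0.11, -0.025, 0, 0, 0, -0.19, -1, 0.17, -0.04, 0, 0, 0, -0.31, -1, 0.23, -0.055, 0, 0, 0, -0.43, -1, 0.29, -0.07, 0, 0, 0, -0.55, -1, 0.35, -0.085, 0, 0, 0, -0.67, -1, 0.41, -0.1, 0, 0, 0, -0.79, -1, 0.46, -0.11, 0, 0, 0, -0.9, -1]'

```text
time: 16.85
position: [0.4267, 0.2597, 0.1036]
tool_rot: [-1.21, -2.899, 0.002]
ft_force: [0.0, -0.8, -1.3]
grip_width: 0.325
grip_force: 34.9
```

```bash
python3 - <<'E'
from h import *
to([.4227,.379,.106],90.2)
E
```

```text
t16.85 pos [0.4267 0.2597 0.1036] yang 44.7 ft [ 0.  -0.8 -1.3] tq [0.02 0.07 0.04] grip 28.3 34.9
shift [ 0.292   0.2703 -0.0085] turn [-1.300e-03 -7.000e-04 -7.584e-01]
```

jog_arm --moves '[0.035, 0.035, -0.01, 0, 0, -0.1, -1, 0.07, 0.07, -0.01, 0, 0, -0.2, -1, 0.11, 0.1, -0.01, 0, 0, -0.31, -1, 0.15, 0.14, -0.01, 0, 0, -0.42, -1, 0.19, 0.18, -0.01, 0, 0, -0.52, -1, 0.23, 0.22, -0.01, 0, 0, -0.62, -1, 0.26, 0.25, -0.01, 0, 0, -0.68, -1, 0.275, 0.26, -0.01, 0, 0, -0.7, -1]'

```text
time: 17.85
position: [0.4246, 0.3731, 0.1065]
tool_rot: [-0.095, -3.139, 0.002]
ft_force: [0.2, 1.1, -1.8]
grip_width: 0.326
grip_force: 34.9
```

jog_arm --moves '[0, 0, 0, 0, 0, 0, -1, 0, 0, 0, 0, 0, 0, -1, 0, 0, 0, 0, 0, 0, -1, 0, 0, 0, 0, 0, 0, -1, 0, 0, 0, 0, 0, 0, -1, 0, 0, 0, 0, 0, 0, -1, 0, 0, 0, 0, 0, 0, -1, 0, 0, 0, 0, 0, 0, -1]'

```text
time: 18.85
position: [0.4253, 0.3729, 0.1074]
tool_rot: [0.097, 3.14, 0.0]
ft_force: [1.2, 0.9, -1.2]
grip_width: 0.322
grip_force: 34.9
```

```bash
python3 - <<'E'
from h import *
to([.4227,.379,.106],90.2)
s=ctrl.get_state();m=R.from_rotvec(s["tool_rot"]).as_matrix()
zr=s["position"][2]+.0156
c=s["position"]+m@np.array([-.1385,-.0006,0]);print("ring pred",c, zr)
d=snap("top");e=snap("side")
np.save("pics/t9.npy",d["pixels"]);np.save("pics/s9.npy",e["pixels"])
for n,k in(("top",d),("side",e)):
  print(n,"ring",np.round(proj(k,(c[0],c[1],zr+.0015)),1),"axle top",np.round(proj(k,(.5612,.3793,.0725)),1))
u,v=[int(q) for q in proj(d,(c[0],c[1],zr))];us,vs=[int(q) for q in proj(e,(.561,.38,.08))]
a=crop(d["pixels"],u-25,v-25,50,50,8);b=crop(e["pixels"],us-25,vs-25,50,50,8)
print(u-25,v-25,us-25,vs-25)
cv2.imwrite("pics/c9.png",np.hstack([a,b]))
E
```

```text
t18.85 pos [0.4253 0.3729 0.1074] yang 86.4 ft [ 1.2  0.9 -1.2] tq [ 0.04  0.11 -0.03] grip 28.0 34.9
shift [0.01   0.0199 0.0046] turn [ 0.0001  0.0001 -0.0626]
ring pred [0.5635128  0.36366506 0.10740149] 0.12299064794042505
top ring [178.9 179.8] axle top [177.6 183.1]
side ring [187.6 196.5] axle top [185.9 214.3]
153 154 160 187
```

View pics/c9.png

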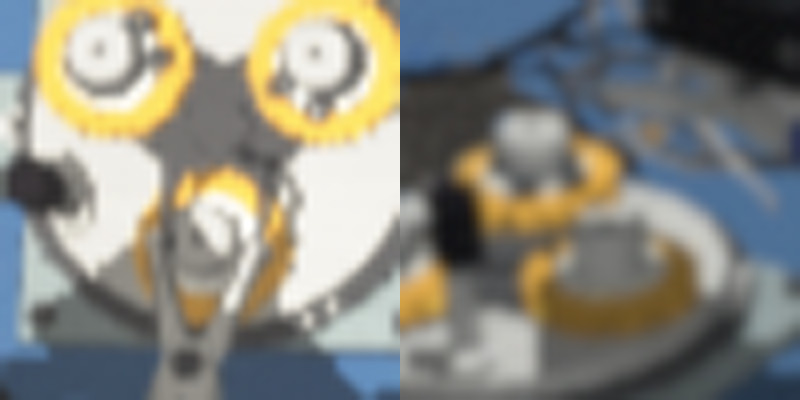

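The left half shows the ring hovering roughly around the axle top, with pliers tips at (165,240) and (250,250) and the ring arc top near (215,170). On the right, the ring is not distinct in the side view. I'll measure numerically against the earlier ring-free picture.

```bash
python3 - <<'E'
import numpy as np,cv2
bg=cv2.imread("pics/c3.png");bg=cv2.resize(bg,(72,64),interpolation=cv2.INTER_AREA)[:,:,::-1].astype(int)
t=np.load("pics/t9.npy").astype(int)[138:202,146:218]
f=lambda a:a.sum(2)//3
print("cols",list(range(168,192)))
print("now")
for v in range(168,194):print(v," ".join("%3d"%x for x in f(t)[v-138,22:46]))
print("sat now (r-b)")
for v in range(168,194):print(v," ".join("%3d"%x for x in (t[:,:,0]-t[:,:,2])[v-138,22:46]))
E
```

```text
cols [168, 169, 170, 171, 172, 173, 174, 175, 176, 177, 178, 179, 180, 181, 182, 183, 184, 185, 186, 187, 188, 189, 190, 191]
now
168 203 198 195 193 186 168 138 119 109 115 117 117 116 116 114 104 109 129 175 184 193 195 194 166
169 192 188 191 183 157 124 117 116 115 116 117 117 117 116 117 114 103 117 137 160 185 194 193 186
170 187 177 174 156 124 116 116 115 113 115 115 115 117 115 116 110 104 113 117 125 160 176 180 194
171 212 195 158 133 117 116 116 116 115 111 114 116 116 115 112 101 107 114 116 116 122 130 147 188
172 233 226 204 147 117 115 116 116 115 111 110 116 117 111  98  87  97 111 115 114 113 120 165 209
173 236 235 232 205 159 124 117 116 116 114 112 115 116 112 101  81  80  96  97  99 120 149 217 237
174 236 236 236 233 214 142 119 117 119 118 121 117 117 130 119 100  94  96  81  84 137 203 237 241
175 235 236 236 236 231 152 120 120 142 124 124 129 150 172 150 132 116 112  91 101 146 207 238 241
176 236 236 236 236 232 155 123 134 173 134 133 167 182 190 185 177 143 117  99 120 149 169 234 241
177 235 236 236 235 226 149 124 158 185 149 175 205 203 199 195 193 17
[... 3543 characters left out ...]

187  12  27  80  59  15   8   9   9  10   9   9   7   8  10  10   6  12  25  72  99  92  28   7   6
188  10  17  62  63  18   9   9  13  11  10   9  10   9  10  11   8  13  52  94  97  73  19   7   6
189  10  14  44  67  21  11  10  26  17  15  14  13  11  12  13  13  27  82  96  77  40   9   7   7
190   8  11  25  56  20  11  12  48  48  44  42  33  24  13   8  15  54  93  79  44  17   8   6   7
191   5   7  13  30  13  10  12  52  93  93  89  76  37  12  12  23  77  72  47  17   9   7   8  13
192   3   4   6   9   7  10  11  37  96 108 105  84  28  13  13  41  74  42  20  10  12  12  12  10
193   1   3   4   4   6   9  10  17  74  99  90  56  16  10  13  47  40  24  11   7   9   7   8  11
```

jog_arm --moves '[0.004, 0.02, 0, 0, 0, 0, -1, 0.008, 0.04, 0, 0, 0, 0, -1, 0.011, 0.0545, 0, 0, 0, 0, -1, 0.011, 0.0545, 0.04, 0, 0, 0, -1, 0.011, 0.0545, 0.08, 0, 0, 0, -1, 0.011, 0.0545, 0.115, 0, 0, 0, -1, 0.011, 0.0545, 0.125, 0, 0, 0, -1, 0.011, 0.0545, 0.125, 0, 0, 0, -1]'

```text
time: 19.95
position: [0.423, 0.3892, 0.0696]
tool_rot: [-0.098, -3.14, 0.001]
ft_force: [-0.1, -0.8, -1.5]
grip_width: 0.326
grip_force: 34.9
```

```bash
python3 - <<'E'
from h import *
to([.4227,.379,.06],86.4)
s=ctrl.get_state();m=R.from_rotvec(s["tool_rot"]).as_matrix()
zr=s["position"][2]+.0156
c=s["position"]+m@np.array([-.1383,-.0003,0]);print("ring pred",c[:2], zr)
d=snap("top");e=snap("side")
np.save("pics/t10.npy",d["pixels"]);np.save("pics/s10.npy",e["pixels"])
for n,k in(("top",d),("side",e)):
  print(n,"ring",np.round(proj(k,(c[0],c[1],zr+.0015)),1),"axle top",np.round(proj(k,(.5612,.3793,.0725)),1))
t=d["pixels"].astype(int)
print("cols",list(range(166,190)));
for v in range(170,200):print(v," ".join("%3d"%x for x in (t[v,166:190].sum(1)//3)),"|"," ".join("%3d"%x for x in (t[v,166:190,0]-t[v,166:190,2])))
s9=np.load("pics/s9.npy").astype(int);s10=e["pixels"].astype(int);df=np.abs(s9-s10).max(2)
print("side diff, cols 172-208")
for v in range(186,222):print(v," ".join("%3d"%x for x in df[v,172:208]))
E
```

```text
t19.95 pos [0.423  0.3892 0.0696] yang 86.4 ft [-0.1 -0.8 -1.5] tq [0.04 0.06 0.  ] grip 28.3 34.9
shift [-0.0012 -0.034   0.032 ] turn [-0.0003 -0.0002  0.0006]
ring pred [0.56098346 0.38029723] 0.08518985580275684
top ring [176.3 182.5] axle top [177.6 183.1]
side ring [185.4 210.2] axle top [185.9 214.3]
cols [166, 167, 168, 169, 170, 171, 172, 173, 174, 175, 176, 177, 178, 179, 180, 181, 182, 183, 184, 185, 186, 187, 188, 189]
170 192 179 187 177 174 156 124 116 115 115 113 115 115 116 117 117 117 111 104 113 117 126 160 176 | 133 134 134 133 129 101  39  18   7   5   4   3   4   4   5   3   3   3   5   6  11  43 100 135
171 218 204 211 194 157 133 119 115 116 116 114 111 114 117 116 115 113 104 108 116 115 117 122 131 |  52  43  50  54  39  34  10   5   4   4   4   4   4   5   5   4   3   3   4   4   5   9  22  56
172 234 234 233 226 204 147 117 115 117 115 115 111 111 115 115 107  99 104 114 116 116 116 114 120 |  10   9  10  12  14  11   5   3   4   4   5   3   4   5   3   3   4   4   4   4   4   3   3   8
173 236 236 236 235 232 204 160 124 117 116 118 119 114 115 110 107 101
[... 9926 characters left out ...]
   9  22  36  41  41  39  39  37  34  16  20  32  59  64  44  13  14  17  19  14   8  22  37  47  53  62  68
218   2   1   2   2   9  12   6  14  12   6   7  13  17  13  12  12  17  17   2  17  19  54  86  82  52  21   3   5   2   6  18  25  42  53  62  68
219   0   1   1   4  24  46  28  22  26  11   4   3   3   3   1   3   5  13  17  25  41  45  71  88  70  36  11   3   1   6  11  12  31  44  59  67
220   0   1   2   6  26  57  39  35  47  31  12   3   2   1   1   1   3  16  39  66  73  51  46  59  58  38  14   3   2   2   4   5  15  28  47  60
221   3   0   1   1  10  28  18  41  57  49  24   5   1   2   1   1   3  12  35  57  65  52  28  23  34  33  13   4   2   1   3   2   3  11  25  40
```

```bash
python3 - <<'E'
from h import *
e=snap("side")
s=np.load("pics/s9.npy").astype(int);g=s.sum(2)//3;k=s[:,:,0]-s[:,:,2]
print("cols 174-200")
for v in range(207,226):print(v," ".join("%3d"%x for x in g[v,174:200]),"|"," ".join("%3d"%x for x in k[v,174:200]))
# predicted outline of axle top & its flat edges
for a in range(0,360,45):print(a,np.round(proj(e,(.5612+.015*np.cos(np.radians(a)),.3793+.015*np.sin(np.radians(a)),.0705)),1),end=" ")
print(np.round(proj(e,(.5612,.3793,.0725)),1))
# other axles for bias check of side view: predicted B,C tops
print(np.round(proj(e,(.6382,.4256,.0725)),1),np.round(proj(e,(.6399,.3361,.0725)),1))
E
```

```text
cols 174-200
207 115 125 128 128 124 112  94  99 140 172 171 161 145 109  77  84 108 116 117 118 116 109 104 100  95 101 |   1   1   2   2   2   0   0  11  39  81 124 146 124  68   9 -29 -50 -53 -43 -36 -28 -21 -16 -13 -14 -15
208 104 108 113 118 121 113  93  90 119 153 165 160 146 118  91  89 103 112 114 115 115 114 112 109 108 108 |  -1  -1   1   0   2   2  -1   3  29  75 127 147 120  59   0 -35 -58 -66 -64 -60 -52 -42 -37 -37 -38 -39
209  99  91  99 119 137 133 107  90 102 133 152 148 138 128 125 121 120 122 118 114 114 113 113 113 112 112 |  -2  -2   0   3   5   6   8  16  44  90 134 141 107  44  -5 -24 -36 -53 -64 -67 -67 -63 -61 -62 -63 -62
210 105  87  99 133 159 155 126 107 110 128 139 136 135 145 160 162 157 151 142 134 126 118 114 112 112 113 |   9  11  17  22  27  33  44  62  87 115 132 126  98  44   3  -8 -14 -26 -40 -49 -56 -64 -69 -71 -71 -72
211 118 105 116 146 168 162 141 129 128 130 131 131 141 159 178 187 184 179 173 166 153 137 123 115 113 113 |  50  58  64  68  74  83  96 111 117 113 104  94  81  41  10   1  -1  -7 -13 -19 -30 -43 -57 -67 -71 -72
212 131 131 135 1
[... 2460 characters left out ...]
95  72  56  40  30  24  20  20  22  22  23  24  31  41  51  62  69  72  68  51  25   8   3
224  85 100 111  98  81  78  83  86  89  95  98  96  94  93  90  87  83  80  78  78  78  78  83  96 108 106 |  15  63  99  91  74  68  62  55  49  44  41  43  45  46  49  55  63  67  70  72  73  65  46  22   6   1
225 104 108 115 103  83  75  77  78  80  83  84  83  82  81  81  79  77  77  76  78  81  81  84  89  89  84 |   9  45  85  89  76  72  71  70  67  63  62  63  64  65  67  70  70  71  70  69  67  54  32  13   4   0
0 [182.2 213.7] 45 [180.9 215.4] 90 [182.6 216.9] 135 [186.3 217.2] 180 [189.8 216.2] 225 [191.  214.4] 270 [189.3 213. ] 315 [185.6 212.6] [185.9 214.3]
[156.  213.9] [176.  202.6]
```

```bash
python3 - <<'E'
import numpy as np,cv2
s=np.load("pics/s10.npy").astype(int);g=s.sum(2)//3
print("cols 174-200")
for v in range(203,222):print(v," ".join("%3d"%x for x in g[v,174:200]))
bg=cv2.resize(cv2.imread("pics/c3.png"),(72,64),interpolation=cv2.INTER_AREA).astype(int).sum(2)//3
print("top bg cols 166-190")
for v in range(172,194):print(v," ".join("%3d"%x for x in bg[v-138,20:44]))
E
```

```text
cols 174-200
203 188 185 181 187 191 179 149 107  85  87  99 104  96  72  47  39  29  19  14  14  14  16  16  18  19  19
204 175 179 179 179 177 164 142 120 113 113 113 106  90  70  47  37  28  20  18  13  17  15  16  15  16  17
205 151 160 163 162 155 142 126 119 131 138 133 115  88  66  44  28  23  18  16  17  15  15  16  16  17  15
206 131 140 144 144 137 123 108 107 128 139 133 115  90  66  42  25  20  16  16  15  15  15  16  16  15  16
207 116 126 129 130 125 114  98  93 107 116 117 110  94  74  49  37  32  27  18  16  17  17  16  15  13  17
208 105 109 114 117 115 107  93  83  86  99 118 124 112  95  79  69  61  51  42  33  23  19  17  15  17  16
209 100  91  97 105 105  98  88  80  83 104 131 136 125 119 116 110 102  92  79  65  53  43  34  26  19  17
210 108  88  94 106 104  93  88  90  97 112 129 130 122 126 136 138 136 127 112  99  87  76  63  50  34  22
211 119 106 113 122 114  98  98 107 111 116 120 117 115 122 131 136 137 132 123 116 111  99  88  74  58  39
212 133 132 135 135 124 108 105 107 109 110 113 114 115 117 119 120 122 120 116 113 112 104  96  90  78  63
213 136
[... 2484 characters left out ...]

187 233 233 233 229 208 195 204 239 242 229 217 218 213 199 168 187 232 249 241 209 193 187 172 206
188 229 234 234 232 216 197 197 218 239 241 233 228 216 212 188 228 246 240 219 199 191 184 177 209
189 206 229 234 234 223 201 194 200 218 237 247 246 241 241 233 245 234 215 200 193 187 188 203 229
190 157 198 222 232 230 212 196 194 198 213 235 240 239 236 233 232 206 196 194 190 186 212 229 237
191 119 140 173 202 223 223 209 200 195 196 204 210 210 205 198 201 194 193 192 185 199 231 237 237
192 125 115 121 143 178 200 208 212 194 193 194 194 194 193 191 192 191 188 190 199 217 225 217 204
193 162 132 117 115 124 141 164 188 173 177 184 180 182 187 183 180 175 171 183 199 196 180 159 137
```

jog_arm --moves '[0.002, 0.007, 0, 0, 0, 0, -1, 0.002, 0.007, 0.005, 0, 0, 0, -1, 0.002, 0.007, 0.01, 0, 0, 0, -1, 0.002, 0.007, 0.015, 0, 0, 0, -1, 0.002, 0.007, 0.02, 0, 0, 0, -1, 0.002, 0.007, 0.025, 0, 0, 0, -1, 0.002, 0.007, 0.03, 0, 0, 0, -1, 0.002, 0.007, 0.03, 0, 0, 0, -1]'

```text
time: 21.1
position: [0.4225, 0.3914, 0.0607]
tool_rot: [-0.097, -3.14, 0.0]
ft_force: [-0.2, 0.5, -0.5]
grip_width: 0.324
grip_force: 34.9
```

```bash
python3 - <<'E'
from h import *
to([.4227,.379,.06],86.4)
F=[]
d=snap("top")
t=d["pixels"].astype(float).sum(2)/3
bg=cv2.resize(cv2.imread("pics/c3.png"),(72,64),interpolation=cv2.INTER_AREA).astype(float).sum(2)/3
np.save("pics/t11.npy",d["pixels"])
r=100*t[138:202,146:218]/bg
print("ratio cols 166-190")
for v in range(172,196):print(v," ".join("%3d"%x for x in r[v-138,20:44]))
to([.4227,.379,.06],86.4)
E
```

```text
t21.10 pos [0.4225 0.3914 0.0607] yang 86.4 ft [-0.2  0.5 -0.5] tq [ 0.04  0.08 -0.02] grip 28.2 34.9
shift [-0.0034 -0.0413  0.0024] turn [-0.0001 -0.0001  0.0008]
ratio cols 166-190
172 102 102 103 103 105 102 101 103 103 103 103 104 103 105 105 103 103 103 104 103 103 104 103 101
173 102 102 102 102 103 104 103 102 104 104 104 103 102 103 103 104 103 104 104 102 103 103 102 101
174 102 102 102 102 101 102 106 102 104 104 102 106 101 105  98 104 102 103 104 104 105 100 107 104
175 102 102 102 102 102 101 104 101  97 100  96 104 102 103  98 105 102 104 102 104 103  99 105 101
176 102 101 102 102 102 101 104  97  81  81  77  91  91  90  87 100 101 103 102 104 102 101 104 100
177 101 102 102 102 102 101 101  82  69  66  68  76  71  66  66  85  88  91 100 103 103  99 104 101
178 101 101 101 102 101 101  87  66  61  65  92 100  92  83  65  59  61  70  97 101 105  98 105 101
179 101 102 102 101 101  96  71  59  65  79 100 102 100  93  72  69  54  59  86 100 103 101 104 102
180 101 101 101 101 100  81  65  65  84  98 102 101 101 101  92  80  55  54  69  97 102 103 100 103
181 101 101 100 
[... 948 characters left out ...]
 81  61  68  97 102 100 103 102 101
191  59  57  55  51  59  49  51  61  63  63  62  62  69  89 111  79  66  87 100 101 101 102 101 101
192  59  60  59  59  71  60  50  59  63  63  63  62  67 108 106  71  68  96 101 102 103 103 103 104
193  57  58  60  70 102  94  62  58  62  62  63  65  78 122  94  67  69  97 103 105 105 104 103 100
194  56  56  57  65 107 118  87  64  60  61  62  73  95 132  92  67  71  97 103 103 100 101 101 102
195  56  56  57  60  89 107  95  75  63  62  67  94 119 135  97  68  66  82  97 101 102 102 102  99
t21.15 pos [0.4225 0.3915 0.0608] yang 86.4 ft [ 0.2  0.5 -1.5] tq [-0.    0.06 -0.06] grip 28.5 34.9
shift [-0.0032 -0.0415  0.0028] turn [-0.      0.      0.0008]
```

The ratio image shows the ring clearly: left band at col 171.7, right band at col 183.1, top at row 177. That puts its centre at about (177.4,182.75) against the axle at about (177.2,182.8), so it is aligned within ~0.5 mm.

jog_arm --moves '[0, 0.002, 0, 0, 0, 0, -1, 0, 0.002, 0.005, 0, 0, 0, -1, 0, 0.002, 0.01, 0, 0, 0, -1, 0, 0.002, 0.015, 0, 0, 0, -1, 0, 0.002, 0.02, 0, 0, 0, -1, 0, 0.002, 0.025, 0, 0, 0, -1, 0, 0.002, 0.03, 0, 0, 0, -1, 0, 0.002, 0.03, 0, 0, 0, -1]'

```text
time: 22.15
position: [0.4225, 0.392, 0.0517]
tool_rot: [-0.097, -3.14, 0.0]
ft_force: [-0.1, 0.7, -0.7]
grip_width: 0.323
grip_force: 34.9
```

```bash
cat >> h.py <<'E'
def look(tag):
    to([.4227,.379,.06],86.4)
    d=snap("top");e=snap("side");np.save(f"pics/t{tag}.npy",d["pixels"]);np.save(f"pics/s{tag}.npy",e["pixels"])
    t=d["pixels"].astype(float).sum(2)/3
    bg=cv2.resize(cv2.imread("pics/c3.png"),(72,64),interpolation=cv2.INTER_AREA).astype(float).sum(2)/3
    r=100*t[138:202,146:218]/bg
    print("ratio cols 166-190")
    for v in range(174,190):print(v," ".join("%3d"%x for x in r[v-138,20:44]))
    g=e["pixels"].astype(int).sum(2)//3
    print("side cols 174-198")
    for v in range(208,226):print(v," ".join("%3d"%x for x in g[v,174:198]))
    F=[]
    s=ctrl.get_state();print(s["ft_force"].round(1),s["torque"].round(2))
E
python3 -c "
from h import *
look(12)"
```

```text
t22.15 pos [0.4225 0.392  0.0517] yang 86.4 ft [-0.1  0.7 -0.7] tq [-0.02  0.03  0.06] grip 28.1 34.9
shift [-0.0034 -0.0433 -0.0276] turn [-0.0002 -0.0001  0.0008]
ratio cols 166-190
174 102 102 101 102 101 102 106 102 104 103 101 106 101 105  98 104 102 103 104 105 104 100 107 103
175 101 101 102 102 101 101 104 101 101 104  98 105 102 104 101 106 102 104 102 105 102  99 105 101
176 101 102 102 102 102 101 104 101 101 101  90  95  96  98 100 102 102 104 103 104 102 101 104 100
177 101 102 102 102 101 101 103  98  94  91  78  76  76  79  84  88  98 101 102 104 102  99 104 101
178 101 101 102 102 101 102 100  87  78  73  67  69  63  58  54  59  80  88 100 102 105  98 105 101
179 101 102 102 101 102 101  91  69  66  82  82  84  83  72  57  56  53  64  95 101 103 101 104 102
180 101 101 101 101 102  98  78  60  70  97 100 100 100  99  88  68  52  58  83  98 102 103 101 103
181 101 101 101 101 101  92  70  67  88 101 102 102 102 102 103  95  65  52  63  93 101 103 101 103
182 101 101  92  93  98  79  65  87 100 101 102 103 103 102 102 105  77  45  54  87 101 102 101 104
183 102  99  73 
[... 1835 characters left out ...]
16  91  93 104 112 115 117 117 117 115 113 109 106 105 103  99  93
220  85 115 141 140 130 148 165 141 105  90  94 104 114 122 126 131 136 130 118 108 103  99  97  99
221  94 126 149 144 127 142 167 159 132 114 105 106 117 129 139 151 161 150 128 113 104  97 101 109
222  98 128 151 148 125 128 148 152 146 143 126 113 116 126 134 146 153 142 119 104  94  92 106 129
223  94 123 153 153 134 128 130 129 131 138 125 111 109 110 113 116 117 107  94  88  85  85 105 138
224  89 121 155 157 134 118 111 102 102 110 106  97  94  94  93  90  87  84  80  80  79  82 101 134
225 108 128 158 154 122  95  89  83  83  85  85  84  83  82  81  80  78  76  77  78  81  86 103 127
[-0.8  0.1 -1.3] [0.04 0.06 0.03]
```

jog_arm --moves '[0, 0, 0.004, 0, 0, 0, -1, 0, 0, 0.008, 0, 0, 0, -1, 0, 0, 0.012, 0, 0, 0, -1, 0, 0, 0.016, 0, 0, 0, -1, 0, 0, 0.02, 0, 0, 0, -1, 0, 0, 0.023, 0, 0, 0, -1, 0, 0, 0.025, 0, 0, 0, -1, 0, 0, 0.025, 0, 0, 0, -1]'

```text
time: 23.25
position: [0.4226, 0.3921, 0.0443]
tool_rot: [0.097, 3.14, -0.0]
ft_force: [0.3, -0.2, -1.7]
grip_width: 0.323
grip_force: 34.9
```

```bash
python3 -c "
from h import *
look(13)
e=snap('side')
for z in(.056,.058,.06):print(z,np.round(proj(e,(.5612,.3793,z)),1))"
```

```text
t23.25 pos [0.4226 0.3921 0.0443] yang 86.4 ft [ 0.3 -0.2 -1.7] tq [ 0.03  0.1  -0.01] grip 28.1 34.9
shift [-0.0031 -0.0435 -0.0522] turn [-0.      0.      0.0008]
ratio cols 166-190
174 102 102 102 102 102 102 105 101 104 104 102 106 101 105  99 104 102 102 104 104 104  99 106 104
175 101 102 101 102 102 101 104 101 101 104 100 105 103 105 102 105 102 104 102 104 102 100 105 101
176 101 102 102 102 101 101 104 100 102 103 101 101  99 100 100 101 102 105 103 104 102 101 104 100
177 101 102 102 102 102 101 103 100 101  96  90  88  83  85  85  88  98 102 102 103 103  99 104 101
178 101 101 101 102 101 102 102  94  90  78  65  59  55  59  52  58  81  96 101 102 105  98 105 101
179 101 102 102 101 102 102  99  82  64  63  77  76  77  71  52  49  55  78  96 101 103 101 104 102
180 101 101 101 101 102 100  92  71  59  85  99  99 100  99  86  63  54  55  78  97 102 102 100 103
181 101 101 101 101 101  98  79  63  82 100 102 102 102 102 103  95  72  48  55  92 101 102 101 103
182 101 101 100  95  99  93  72  69  98 101 102 103 103 102 102 105  82  49  55  87 100 102 101 103
183 101 100  90 
[... 1894 characters left out ...]
 52  43
220  85 114 140 139 110  93  98  98  97 101 108 113 114 113 114 110 107 105  99  92  88  82  77  70
221  94 124 150 146 117  95  98  98  91  96 105 115 121 119 117 115 112 109 105 101  98  95  91  89
222  99 127 153 154 134 115 110 107  93  86  96 113 126 123 118 115 113 110 107 105 103  99  97  96
223  94 123 154 161 153 138 124 109  94  86  91 106 119 115 108 104 104 103 103 103 101  98  97  99
224  90 120 157 165 156 142 121  98  88  87  88  94 100  97  93  91  89  91  92  93  94  93  98 104
225 109 128 159 162 141 119  99  84  81  82  82  83  83  83  82  81  80  79  80  83  86  90 102 114
[-0.3 -1.1 -1.5] [0.07 0.1  0.06]
0.056 [186.3 219.2]
0.058 [186.2 218.6]
0.06 [186.2 218. ]
```

jog_arm --moves '[0, 0, 0.002, 0, 0, 0, -1, 0, 0, 0.004, 0, 0, 0, -1, 0, 0, 0.006, 0, 0, 0, -1, 0, 0, 0.006, 0, 0, 0, -1, 0, 0, 0.006, 0, 0, 0, -1, 0, 0, 0.006, 0, 0, 0, -1, 0, 0, 0.006, 0, 0, 0, -1, 0, 0, 0.006, 0, 0, 0, -1]'

```text
time: 24.4
position: [0.4226, 0.3921, 0.0426]
tool_rot: [0.097, 3.14, 0.0]
ft_force: [-0.5, -0.6, -1.6]
grip_width: 0.329
grip_force: 34.9
```

```bash
cat >> h.py <<'E'
def ft(n=8):
    F=[]
    for _ in range(n):
        s=ctrl.get_state();F.append(np.r_[s["ft_force"],s["torque"]]);ctrl.get_image("side")
    F=np.array(F);print("t%.2f"%s["time"],s["position"].round(4),"ft",F.mean(0).round(2),"sd",F.std(0).round(2),"yang/tilt",R.from_rotvec(s["tool_rot"]).as_matrix()[:2,2].round(4))
E
python3 -c "
from h import *
ft()"
```

```text
t24.75 [0.4226 0.3921 0.0426] ft [-0.05 -0.21 -1.44  0.04  0.08  0.02] sd [0.35 0.5  0.39 0.03 0.02 0.02] yang/tilt [0.     0.0001]
```

jog_arm --moves '[0, 0, 0.002, 0, 0, 0, -1, 0, 0, 0.004, 0, 0, 0, -1, 0, 0, 0.005, 0, 0, 0, -1, 0, 0, 0.005, 0, 0, 0, -1, 0, 0, 0.005, 0, 0, 0, -1, 0, 0, 0.005, 0, 0, 0, -1, 0, 0, 0.005, 0, 0, 0, -1, 0, 0, 0.005, 0, 0, 0, -1]'

```text
time: 25.8
position: [0.4226, 0.3921, 0.0411]
tool_rot: [0.097, 3.14, 0.0]
ft_force: [-0.2, 0.8, -1.2]
grip_width: 0.327
grip_force: 34.9
```

```bash
python3 -c "
from h import *
ft()
look(14)"
```

```text
t26.15 [0.4226 0.3921 0.0411] ft [-0.   -0.02 -1.28  0.04  0.08  0.01] sd [0.48 0.71 0.49 0.05 0.02 0.03] yang/tilt [0.0001 0.0001]
t26.20 pos [0.4226 0.3921 0.0411] yang 86.4 ft [-0.2 -0.2 -0.8] tq [0.02 0.07 0.02] grip 28.2 34.9
shift [-0.0031 -0.0437 -0.063 ] turn [0.0001 0.     0.0008]
ratio cols 166-190
174 102 102 102 102 102 102 106 101 105 104 102 106 101 105  98 104 102 103 103 105 104  99 107 103
175 102 101 101 102 102 101 104 101 101 104 100 106 103 105 101 105 103 105 102 104 102 100 105 101
176 101 101 102 102 102 101 104 100 103 103 100 101 101 101 101 102 102 104 103 104 101 100 104 100
177 101 102 102 101 102 101 103 101 102  96  91  87  87  85  86  95 100 102 103 104 103  99 104 101
178 101 101 101 102 101 102 102  99  95  80  67  59  58  55  55  70  86  96 102 102 105  98 105 101
179 101 102 102 101 102 102 101  94  77  66  75  76  78  68  54  51  62  79  96 101 104 100 104 102
180 101 101 101 101 102 100  97  76  65  86  98  99 100  98  86  62  52  55  81  98 102 103 100 103
181 101 101 101 102 101 100  86  61  84 100 102 102 102 102 103  95  69  49  62  93 101 10
[... 1961 characters left out ...]
05 108 113 119 124 128 124 118 105  98  95  83  62  42  31  24  20
220  85 115 141 140 116 102 106 104 104 107 109 112 115 114 111 109 110 115 109  91  71  56  46  36
221  94 124 150 148 123 107 102 100 101 103 108 111 113 111 111 112 114 117 116 103  90  81  72  63
222  97 127 152 155 141 128 112  99  94  96 104 109 114 116 116 115 115 113 110 105  99  94  89  85
223  93 123 154 161 158 147 125 101  87  83  87  99 106 110 112 112 113 111 108 105 103  99  96  96
224  90 121 157 165 158 144 120  94  81  76  77  85  92  97 100 102 103 102 102 102 101  99  99 101
225 108 128 157 162 141 120  99  84  79  75  75  79  82  83  85  88  88  89  89  93  94  96  99 104
[ 0.6  0.6 -1.2] [0.09 0.05 0.  ]
```

jog_arm --moves '[0, 0, 0.002, 0, 0, 0, -1, 0, 0, 0.004, 0, 0, 0, -1, 0, 0, 0.004, 0, 0, 0, -1, 0, 0, 0.004, 0, 0, 0, -1, 0, 0, 0.004, 0, 0, 0, -1, 0, 0, 0.004, 0, 0, 0, -1, 0, 0, 0.004, 0, 0, 0, -1, 0, 0, 0.004, 0, 0, 0, -1]'

```text
time: 27.3
position: [0.4226, 0.3921, 0.0399]
tool_rot: [0.097, 3.14, 0.0]
ft_force: [-0.2, -0.0, -1.5]
grip_width: 0.322
grip_force: 34.9
```

```bash
python3 -c "
from h import *
ft(10)"
```

```text
t27.75 [0.4226 0.3921 0.0399] ft [-0.07  0.12 -1.46  0.05  0.07 -0.  ] sd [0.17 0.47 0.51 0.03 0.03 0.03] yang/tilt [0.0001 0.0001]
```

jog_arm --moves '[0, 0, 0.002, 0, 0, 0, -1, 0, 0, 0.0035, 0, 0, 0, -1, 0, 0, 0.0035, 0, 0, 0, -1, 0, 0, 0.0035, 0, 0, 0, -1, 0, 0, 0.0035, 0, 0, 0, -1, 0, 0, 0.0035, 0, 0, 0, -1, 0, 0, 0.0035, 0, 0, 0, -1, 0, 0, 0.0035, 0, 0, 0, -1]'

```text
time: 28.8
position: [0.4226, 0.3921, 0.0388]
tool_rot: [0.098, 3.14, 0.0]
ft_force: [0.9, -0.3, -0.8]
grip_width: 0.32
grip_force: 34.9
```

```bash
python3 -c "
from h import *
ft(10)"
```

```text
t29.25 [0.4226 0.3921 0.0388] ft [ 0.2  -0.11 -1.02  0.05  0.05  0.01] sd [0.32 0.26 0.5  0.02 0.03 0.04] yang/tilt [0.0001 0.    ]
```

jog_arm --moves '[0, 0, -0.002, 0, 0, 0, -1, 0, 0, -0.004, 0, 0, 0, -1, 0, 0, -0.006, 0, 0, 0, -1, 0, 0, -0.008, 0, 0, 0, -1, 0, 0, -0.008, 0, 0, 0, -1, 0, 0, -0.008, 0, 0, 0, -1, 0, 0, -0.008, 0, 0, 0, -1, 0, 0, -0.008, 0, 0, 0, -1]'

```text
time: 30.3
position: [0.4226, 0.3921, 0.0412]
tool_rot: [0.097, 3.14, 0.0]
ft_force: [0.3, 0.6, -1.0]
grip_width: 0.324
grip_force: 34.9
```

```bash
python3 - <<'E'
from h import *
ft(6)
d=snap("top");t=d["pixels"].astype(float).sum(2)/3
print("aligned px",proj(d,(.5612,.3793,.058)),proj(d,(.5612,.3793,.0725)))
b=np.load("pics/t14.npy").astype(float).sum(2)/3
print("change vs t14 max",np.abs(t-b)[170:200,160:195].max())
# axles still at detent? compare rear-axle regions with earlier ring-free picture
bg=cv2.resize(cv2.imread("pics/c3.png"),(72,64),interpolation=cv2.INTER_AREA).astype(float).sum(2)/3
q=t[138:202,146:218];print("rear axles change",np.abs(q-bg)[4:32,10:58].mean().round(1))
E
```

```text
t30.55 [0.4226 0.3921 0.0412] ft [-0.04  0.24 -1.29  0.03  0.08  0.01] sd [0.2  0.41 0.39 0.03 0.03 0.02] yang/tilt [0.0001 0.0001]
aligned px (np.float64(178.51755894347724), np.float64(183.8286941194443)) (np.float64(177.5508134739253), np.float64(183.11426494086692))
change vs t14 max 33.666666666666686
rear axles change 6.0
```

```bash
python3 -c "
from bench import ctrl
print(ctrl.close_job())"
```

```text
the job is handed in; nothing more can be done
None
```

I handed the job in at about 30.6 s. The table is turned with the ringless axle at the front, within about 1° by camera. The spread ring hangs free around the groove, within about 1 mm of centre by camera and with no contact force measured, and the pliers are still held fully squeezed. No verdict came back from the hand-in.

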